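# Load the guide bars into the carrying rack and bolt them in

### The arm

A 7-joint arm with a two-finger parallel gripper is mounted at the origin on the work surface. World frame = base frame: x ahead of the robot, y to its left, z up, the work surface at z = 0. Lengths are in mm, angles in degrees, forces in N, time in s.
With the tool pointing down it reaches from about 400 to 925 mm from the base axis. Payload 5.6 kg.
Tool frame: the origin (TCP) lies midway between the tips of the shut fingers; the grasp point (between the pads) lies 19 mm behind it; z points along the fingers, x is the direction in which the jaws open and shut, and the axes are right-handed (so a half turn about z gives the same grasp; the last joint's range is limited). The gripper opens to 85 mm and grips with 20 to 120 N. Pads are 22 mm wide; open, the fingers measure 114 mm over their backs; the gripper's body (76 mm by 85 mm) begins 54 mm behind the grasp point. The pads swing forward as they close: fully open they stand 13 mm farther back than shut.
Start: joints at [-70.989, 26.786, -0.665, 91.828, 0.344, 61.387, -3.226], TCP at [237.998, 604.869, 203.39] pointing down, gripper open.
Joint ranges: [-144.91, 144.91], [-17.63, 115.5], [-89.93, 88.59], [15.96, 139.68], [-74.01, 254.01], [8.47, 105.57], [-167.45, 167.45]. Speed limits (degrees/s): [147.25, 147.25, 180, 180, 180, 180, 180].

### API

Orientations are given as [roll, pitch, yaw] about the fixed x, y, z axes, in that order (R = Rz(yaw) Ry(pitch) Rx(roll)).
In Python, from rig import get_state, vision, job gives the robot as it stands.
- The arm moves only by the shell command python3 -m jog 'ROWS'. ROWS is JSON, a list that holds one entry, the list of rows, each a list of 7 numbers: the turn, a rotation vector about the tool's x, y, z in units of 6 degrees (1.0 is 6 degrees), then the shift along the tool's x, y, z in units of 40 mm (1.0 is 40 mm), then the opening, from 0 (shut) to 1 (fully open). A call has 1 to 10 rows; each row shifts and turns the commanded pose from where the row before left it, along the tool's axes as they then stand; what a row does not reach is not made up. A row lasts 1/12 s, in which the tool goes at most 41.7 mm and 7.16 degrees, less where a joint would pass 70% of its speed; a pose out of reach is approached as far as the arm can. A call is refused whole if a number of a shift passes 1 or a number of a turn 1, either way. A call with a gripper value outside its range is refused whole. The fingers move at their own pace and stop on an object; the grip force is fixed at half the most. Time passes only in rows, so rows that do not move let the fingers close. It gives the time, the measured TCP pose, the force and the opening at its end, in the units of the state.
- get_state(): the state, without advancing time (a new reading comes with each control period).
- vision.snapshot(name): name is "scene" or "top"; returns a dict with "image" (420x560x3 uint8, red, green, blue), "z_map" (420x560 float32, mm along the optical axis (not along the pixel's ray), 0 where there is no reading), "vfov" (degrees; the focal length in pixels is half the picture's height over the tangent of half this angle, whatever the lens; pixels are square), "cx", "cy" (the principal point, pixels), "D" ([k1, k2, p1, p2, k3] as OpenCV has them; the pictures are not rectified), "view" (4x4, takes a point from world to camera coordinates). Camera axes: x right, y down, z forward; pixel columns grow to the right and rows downward; lengths in mm; the calibration is good to about 2 mm. A picture is of the moment at which its call begins.
- job.close_job(): hands the job in, once; it reports no verdict.
The state is a dict: "time_s": time; "q": joint angles; "dq": joint speeds; "tau": joint torques, N m; "tcp_pos": TCP position; "tcp_rot": TCP orientation; "contact_force": force on the tool from outside, world axes, zero at the start; "wrist_torque": the same for the moment, N m; "gripper_width": finger opening in mm.
Only numpy, scipy, OpenCV 4.12 (cv2) and the standard library are available. Lean on these libraries where they do the work, as an engineer would, in place of code of your own. Each camera call takes 0.05 s, during which the arm holds its last target.

### The job

Draw the bolt of the wooden carrying rack fully back. Then take every square aluminium bar out of the green roofed bin - each has to be tilted up over the front lip and drawn out through its slot - and lay it in the rack, one bar to a notch, bedded in both combs and roughly centred end to end; last, shoot the bolt fully home over the bars. Leave the oil bottle, the dark pot and the brass weight standing where they are.

Things in the scene. Friction and masses are not known exactly. Their poses are not given: they have to be found in the camera images.
- bin: green sheet-metal stock bin, 240 x 240 mm, fixed; origin on the bench, z up, front = -x. A roofed chamber (front wall's outer face x = -80 mm, back's inner face x = +66, roof top z = 94) has its inner floor at z = 30 mm; each bar lies on it along x in its own slot, sticking out about 80 mm at the front with 24 mm of air below. Slots and lip: see the points
- bin_slots (a point): middle of the slotted wall's outer face at floor level: bin x = -80, y = 0, z = 30 mm. The wall is 3 mm thick; its five upright slots, 20 mm wide, reach from z = 30 to z = 86 mm at bin y = -88, -44, 0, +44, +88 mm; wall posts stand between them
- bin_lip (a point): middle of the top edge of the bin's front lip: bin x = -170, y = 0, z = 60 mm. The upright lip (4 mm, its steel cap 8 mm thick) stops the bars, whose ends lie 2 to 14 mm behind it, from sliding out level: raise the outer end about 14 degrees, the inner end still on the floor, and draw the bar out and up along its length. The trough is open at its sides
- rack: wooden carrying rack, fixed; origin on the bench under the middle of its combs, z up. Base 150 x 202 x 10 mm. Two combs 12 mm thick stand across it at x = -60 and +60 mm; each has four notches 22 mm wide at y = -60, -20, +20, +60 mm, bottoms at z = 30, tooth tops at z = 50 mm: bars lie along x, centres at z = 37 mm, and overhang both combs
- rack_seat (a point): middle of the rack, at the height of the centres of bedded bars (37 mm above the bench). The bolt crosses here along rack y, its rod's axis at x = 0, z = 55 mm; its guide rails (32 mm wide, top z = 62) on a bed 50 mm wide run from y = -90 to -290 mm, its keeper (68 mm high) stands at y = +83 to +101 mm
- bolt (a joint): the rack's sliding bolt, a steel rod 12 mm thick, m along the rack's +y: 0 drawn fully back (clear of all notches), 0.172 fully home in the keeper; starts shot across the notches at 0.12 to 0.165; stays where it is left, about 3 N to move
- bolt_knob (a point): middle of the bolt's upright black knob (18 mm thick, from z = 66 to 106 mm), which moves with it: at rack x = 0, y = -273 mm + joint value, z = 86 mm
- oil: oil bottle, 60 mm wide, 150 mm high; origin centre of underside; leave it alone
- greasepot: dark open pot, 90 mm wide, 50 mm high; origin centre of underside; leave it alone
- weight: brass weight, 60 mm wide, 68 mm high; origin centre of underside; leave it alone
- bar1: square aluminium bar, 220 mm long, 14 x 14 mm, 0.09 to 0.15 kg, bare and alike at both ends; origin at its very centre, x along its length. There are three or four of the five in a run, each in its own slot of the bin; an absent one reads None
- bar2: a further bar, just like bar1; None if absent
- bar3: a further bar, just like bar1; None if absent
- bar4: a further bar, just like bar1; None if absent
- bar5: a further bar, just like bar1; None if absent
Mind the look-alikes: they are no part of the job. What is shaped like the bar2 but pink is not meant.

How it is judged:
By the outcome, as a careful person would: the job done as asked, in the order asked, and still so for the second after the job is handed in, with the robot touching nothing.
Of bar1, bar2, bar3, bar4, bar5 only 3 to 4 are there at a start; the rules pass over those that are not, and their reading is None.
At some moment in a run one of bar1, bar2, bar3, bar4, bar5 may be knocked a few centimetres aside while the robot is not near it.
Once in a run the grip may slacken for a moment while it holds something.
It also fails if it takes over 200 s, if anything falls off the work surface, if the arm or the gripper's body presses on something with over 40 N, if the wrist force passes 120 N, or if a joint passes its speed limit or range.

## Working session

There is one attempt and no reset: what is moved stays moved. The work goes in short steps, Python scripts to look and compute and a shell command to move; the robot and the scene stay as the last step left them, time stands still between calls to the robot, and variables do not carry over. Pictures are saved under pics/ and viewed, and the job is handed in when it is done.

```bash
ls; mkdir -p pics
cat > h.py <<'E'
import numpy as np, cv2
from rig import get_state, vision, job
from scipy.spatial.transform import Rotation as R
def snap(n,save=None):
    s=vision.snapshot(n)
    if save: cv2.imwrite('pics/'+save,s['image'][:,:,::-1])
    return s
def K(s):
    f=210/np.tan(np.radians(s['vfov'])/2); return np.array([[f,0,s['cx']],[0,f,s['cy']],[0,0,1.]])
def world(s,u,v,z=None):
    """pixel -> world, z from depth map"""
    p=cv2.undistortPoints(np.array([[[u,v]]],float),K(s),np.array(s['D'],float))[0,0]
    V=np.array(s['view'])
    if z is None:
        d=float(np.median(s['z_map'][int(round(v))-1:int(round(v))+2,int(round(u))-1:int(round(u))+2]))
        c=np.array([p[0]*d,p[1]*d,d]); return V[:3,:3].T@(c-V[:3,3])
    o=-V[:3,:3].T@V[:3,3]; r=V[:3,:3].T@np.array([p[0],p[1],1.])
    return o+r*(z-o[2])/r[2]
def cloud(s):
    h,w=s['z_map'].shape
    uu,vv=np.meshgrid(np.arange(w),np.arange(h))
    p=cv2.undistortPoints(np.stack([uu,vv],-1).reshape(-1,1,2).astype(float),K(s),np.array(s['D'],float))[:,0]
    d=s['z_map'].reshape(-1,1); c=np.hstack([p*d,d]); V=np.array(s['view'])
    return ((c-V[:3,3])@V[:3,:3]).reshape(h,w,3)
def proj(s,P):
    V=np.array(s['view']); r,_=cv2.Rodrigues(V[:3,:3])
    return cv2.projectPoints(np.array(P,float).reshape(-1,1,3),r,V[:3,3],K(s),np.array(s['D'],float))[0][:,0]
def crop(s,u0,v0,u1,v1,k,name):
    im=s['image'][v0:v1,u0:u1,::-1]; cv2.imwrite('pics/'+name,cv2.resize(im,None,fx=k,fy=k,interpolation=cv2.INTER_CUBIC))
E
python3 - <<'E'
from h import *
for n in('scene','top'):
    s=snap(n,n+'0.png'); print(n,s['vfov'],s['D'],np.array(s['view']).round(3).tolist())
print(get_state())
E
```

```text
pics
scene 55.24074107436307 [-0.09244438  0.          0.          0.          0.        ] [[0.359, 0.933, 0.004, -206.238], [0.71, -0.271, -0.65, -304.585], [-0.606, 0.236, -0.76, 1462.675], [0.0, 0.0, 0.0, 1.0]]
top 52.859716864405804 [0.01456096 0.         0.         0.         0.        ] [[-0.134, -0.991, -0.004, 72.918], [-0.967, 0.132, -0.217, 505.089], [0.216, -0.025, -0.976, 1085.713], [0.0, 0.0, 0.0, 1.0]]
{'time_s': 0.1, 'q': array([-70.99033045,  26.83007969,  -0.66512199,  91.8757587 ,
         0.34442263,  61.38644004,  -3.22514783]), 'dq': array([ 0.06012963, -0.19776508,  0.03718772, -0.13289483,  0.15198565,
        0.1209523 , -0.0092945 ]), 'tau': array([ 5.04665659e-04, -5.33516693e+01,  2.12007144e-02, -2.51966482e+01,
        1.14573780e-02,  4.22911107e-03,  3.96269752e-05]), 'tcp_pos': array([237.80973243, 604.35059343, 202.54270063]), 'tcp_rot': array([1.79993021e+02, 9.00429035e-02, 6.85241237e+01]), 'contact_force': array([ 0.04181177,  0.38475799, -0.13847339]), 'wrist_torque': array([ 0.00014306, -0.04518221, -0.00977256]), 'gripper_width': 85.605102123241}
```

View pics/scene0.png

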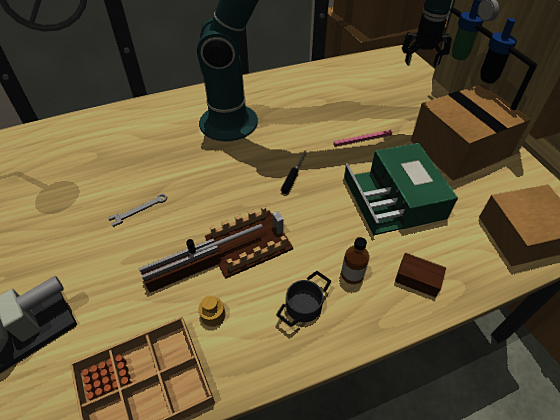

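View pics/top0.png

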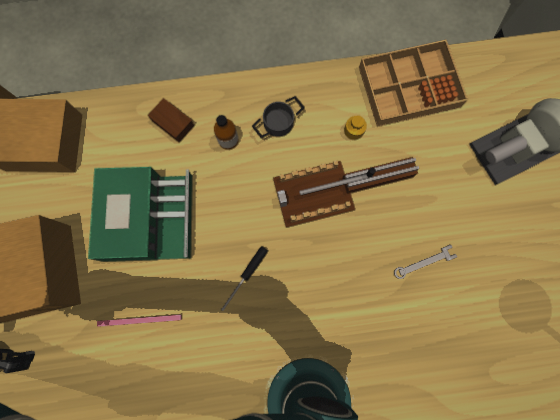

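The scene shows the green bin (top px ~140,213), its lip facing right at u≈187, with three bars (v≈183,198,214). The rack is at ~(315,192), with its bolt knob at (370,172) and the bolt running to the right.

Run:
```python
from h import *
s=snap('top'); crop(s,80,155,210,270,6,'bin.png'); crop(s,265,145,425,235,5,'rack.png')
C=cloud(s)
for n,u,v in [('pink',140,321),('oil',224,122),('pot',278,120),('wt',355,126),('knob',370,172)]: print(n,C[v,u].round())
m=(C[...,2]>88)&(C[...,2]<100); m[:, 165:]=0; m[:160]=0; m[262:]=0
P=C[m][:,:2]; print(len(P),cv2.minAreaRect(P.astype(np.float32)))
m=(C[...,2]>52)&(C[...,2]<68); m[:, :175]=0; m[:,200:]=0; m[:160]=0; m[262:]=0
P=C[m][:,:2]; print(len(P),cv2.minAreaRect(P.astype(np.float32)))
m=(C[...,2]>42)&(C[...,2]<54); m[:, :270]=0; m[:,356:]=0; m[:155]=0; m[232:]=0
P=C[m][:,:2]; print(len(P),cv2.minAreaRect(P.astype(np.float32)))
```

```text
pink [257. 412.  15.]
oil [726. 122. 148.]
pot [773. -25.  10.]
wt [ 701. -232.   66.]
knob [ 553. -239.  107.]
5542 ((563.6578369140625, 543.1271362304688), (404.3551330566406, 270.6662292480469), 83.45975494384766)
282 ((521.8336181640625, 269.01025390625), (34.726341247558594, 237.56863403320312), 84.72164154052734)
344 ((540.6583251953125, -105.42151641845703), (132.77647399902344, 223.5522918701172), 6.639708995819092)
```

View pics/bin.png

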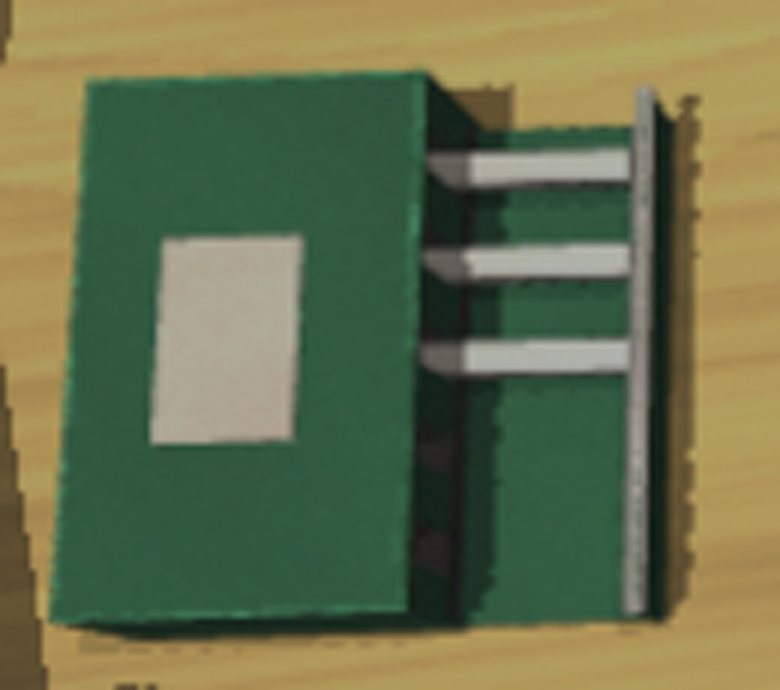

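View pics/rack.png

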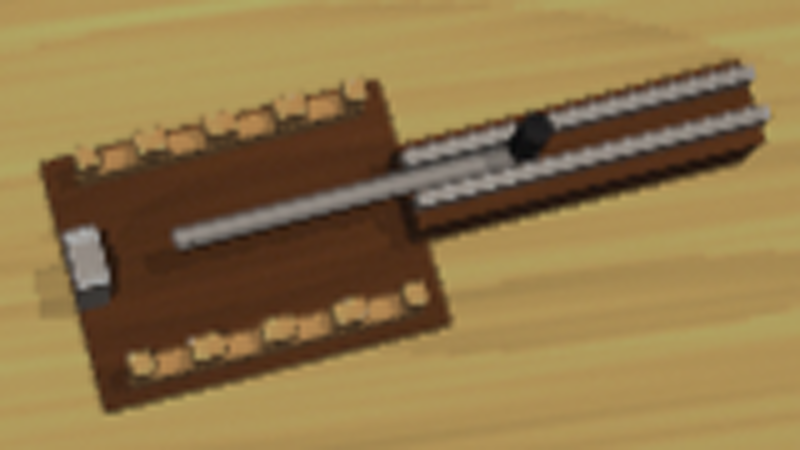

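Run:
```python
from h import *
s=snap('top')
def b(u,v,z): return world(s,80+(u+.5)/6-.5,155+(v+.5)/6-.5,z)
def r(u,v,z): return world(s,265+(u+.5)/5-.5,145+(v+.5)/5-.5,z)
def fit(pts,mod):
    W=np.array([p[:2] for p in pts]);M=np.array(mod,float)
    wc,mc=W.mean(0),M.mean(0); H=(M-mc).T@(W-wc); a=np.arctan2(H[0,1]-H[1,0],H[0,0]+H[1,1])
    Rm=np.array([[np.cos(a),-np.sin(a)],[np.sin(a),np.cos(a)]]); t=wc-Rm@mc
    print('yaw',np.degrees(a),'t',t.round(1),'res',(W-(M@Rm.T+t)).round(1).tolist())
for n,p in [('lipA',b(645,88,60)),('lipB',b(636,614,60)),('rfA',b(424,72,94)),('rfB',b(406,612,94)),('rbA',b(88,82,94)),('rbB',b(50,622,94))]: print(n,p.round(1))
fit([b(645,88,60),b(636,614,60),b(424,72,94),b(406,612,94)],[(-170,-120),(-170,120),(-80,-120),(-80,120)])
fit([r(42,162,10),r(378,80,10),r(450,320,10),r(107,411,10)],[(75,101),(75,-101),(-75,-101),(-75,101)])
print('keeper',r(85,244,68).round(1),'knob',r(535,130,106).round(1), 'rodtip',r(178,237,61).round(1))
for q in [(628,166),(628,259),(628,355),(470,167),(465,262),(465,357)]: print('bar',q,b(*q,44).round(1))
# tooth tops ends
print([r(*q,50).round(1).tolist() for q in [(88,155),(355,88),(140,362),(415,293)]])
```

```text
lipA [641.3 244.2  60. ]
lipB [402.9 268.9  60. ]
rfA [650.4 334.2  94. ]
rfB [412.6 357.9  94. ]
rbA [665.7 481.6  94. ]
rbB [428.8 506.8  94. ]
yaw 84.17138327625717 t [539.5 425.7] res [[-0.3, -0.1], [0.0, 0.2], [-0.4, 0.3], [0.6, -0.3]]
yaw 6.764725329305672 t [540.3 -94.6] res [[-0.7, -1.8], [-2.1, 1.0], [2.1, 1.9], [0.7, -1.1]]
keeper [536.7  -3.1  68. ] knob [ 556.3 -243.9  106. ] rodtip [535.5 -53.7  61. ]
bar (628, 166) [610.4 258.3  44. ]
bar (628, 259) [566.5 262.1  44. ]
bar (628, 355) [521.9 265.9  44. ]
bar (470, 167) [619.8 330.3  44. ]
bar (465, 262) [575.2 335.9  44. ]
bar (465, 357) [531. 339.  44.]
[[591.0, -12.1, 50.0], [609.2, -164.2, 50.0], [472.1, -24.2, 50.0], [489.7, -177.5, 50.0]]
```

```bash
cat >> h.py <<'E'
def frame(yaw,t):
    a=np.radians(yaw); Rm=np.array([[np.cos(a),-np.sin(a),0],[np.sin(a),np.cos(a),0],[0,0,1]])
    return Rm,np.array([t[0],t[1],0.])
BIN=frame(84.17,(539.5,425.7)); RACK=frame(6.77,(540.3,-94.6))
def W(f,p): return f[0]@np.array(p,float)+f[1]
def L(f,p): return f[0].T@(np.array(p,float)-f[1])
def go(p,rot=None,pos=None,r0=None):
    """units in tool axes from present pose: shift (present axes), turn"""
    st=get_state(); q=R.from_euler('xyz',st['tcp_rot'] if r0 is None else r0,degrees=True)
    d=q.inv().apply(np.array(p)-(st['tcp_pos'] if pos is None else pos))/40
    print('t',round(st['time_s'],2),'tcp',st['tcp_pos'].round(1),'rot',st['tcp_rot'].round(2),'w',round(st['gripper_width'],1),'F',st['contact_force'].round(1))
    print(' shift',d.round(3))
    if rot is not None:
        t=(q.inv()*R.from_euler('xyz',rot,degrees=True)).as_rotvec(degrees=True)/6; print(' turn',t.round(3))
E
python3 - <<'E'
from h import *
k=W(RACK,(0,-150,0)); print(k)
go([k[0],k[1],300],[180,0,-83.23])
print(W(RACK,(0,-274,0)))
E
```

```text
[ 557.98260549 -243.55410522    0.        ]
t 0.2 tcp [237.8 604.5 202.8] rot [1.800e+02 6.000e-02 6.852e+01] w 84.9 F [ 0.6 -0.4  0.2]
 shift [-16.803  15.211  -2.411]
 turn [1.4000e-02 2.0000e-03 2.5292e+01]
[ 572.60022602 -366.68949888    0.        ]
```

```bash
python3 -m jog '[[[0,0,0,0,0,-0.8,1],[0,0,0,0,0,-0.8,1],[0,0,0,0,0,-0.8,1],[0,0,0,-0.67,0.61,0,1],[0,0,0,-0.67,0.61,0,1],[0,0,0,-0.67,0.61,0,1],[0,0,0,-0.67,0.61,0,1],[0,0,0,-0.67,0.61,0,1],[0,0,0,-0.67,0.61,0,1],[0,0,0,-0.67,0.61,0,1]]]'
python3 -m jog '[[[0,0,0,-0.67,0.61,0,1],[0,0,0,-0.67,0.61,0,1],[0,0,0,-0.67,0.61,0,1],[0,0,0,-0.67,0.61,0,1],[0,0,0,-0.67,0.61,0,1],[0,0,0,-0.67,0.61,0,1],[0,0,0,-0.67,0.61,0,1],[0,0,0,-0.67,0.61,0,1],[0,0,0,-0.67,0.61,0,1],[0,0,0,-0.67,0.61,0,1]]]'
python3 -m jog '[[[0,0,0,-0.67,0.61,0,1],[0,0,0,-0.67,0.61,0,1],[0,0,0,-0.67,0.61,0,1],[0,0,0,-0.67,0.61,0,1],[0,0,0,-0.67,0.61,0,1],[0,0,0,-0.67,0.61,0,1],[0,0,0,-0.67,0.61,0,1],[0,0,0,-0.67,0.61,0,1],[0,0,0,0,0,0,0.5],[0,0,0,0,0,0,0.5]]]'
python3 -m jog '[[[0,0,1,0,0,0,0.5],[0,0,1,0,0,0,0.5],[0,0,1,0,0,0,0.5],[0,0,1,0,0,0,0.5],[0,0,1,0,0,0,0.5],[0,0,1,0,0,0,0.5],[0,0,1,0,0,0,0.5],[0,0,1,0,0,0,0.5],[0,0,1,0,0,0,0.5],[0,0,1,0,0,0,0.5]]]'
python3 -m jog '[[[0,0,1,0,0,0,0.5],[0,0,1,0,0,0,0.5],[0,0,1,0,0,0,0.5],[0,0,1,0,0,0,0.5],[0,0,1,0,0,0,0.5],[0,0,1,0,0,0,0.5],[0,0,1,0,0,0,0.5],[0,0,1,0,0,0,0.5],[0,0,1,0,0,0,0.5],[0,0,1,0,0,0,0.5]]]'
python3 - <<'E'
from h import *
k=W(RACK,(0,-150,0))
go([k[0],k[1],71],[180,0,-83.23])
E
```

```text
time_s: 1.03
tcp_pos: [328.5, 365.9, 299.3]
tcp_rot: [-180.0, -0.0, 68.5]
contact_force: [1.3, 0.6, 1.0]
gripper_width: 85.6
time_s: 1.87
tcp_pos: [457.4, 27.3, 299.6]
tcp_rot: [180.0, -0.0, 68.5]
contact_force: [1.1, 0.0, -0.2]
gripper_width: 85.1
time_s: 2.7
tcp_pos: [559.7, -244.4, 298.6]
tcp_rot: [-179.9, 0.1, 68.3]
contact_force: [-0.4, 0.3, -0.9]
gripper_width: 64.0
time_s: 3.53
tcp_pos: [560.4, -240.0, 299.4]
tcp_rot: [-179.9, -0.0, 8.4]
contact_force: [-0.4, 0.0, -0.3]
gripper_width: 42.5
time_s: 4.37
tcp_pos: [560.4, -239.9, 299.2]
tcp_rot: [-179.9, 0.1, -51.6]
contact_force: [0.2, 0.5, 0.3]
gripper_width: 43.0
t 4.37 tcp [ 560.4 -239.9  299.2] rot [-1.7991e+02  9.0000e-02 -5.1640e+01] w 43.0 F [0.2 0.5 0.3]
 shift [0.042 0.113 5.705]
 turn [-0.01   0.019  5.264]
```

```bash
python3 -m jog '[[[0,0,1,0,0,0,0.5],[0,0,1,0,0,0,0.5],[0,0,1,0,0,0,0.5],[0,0,1,0,0,0,0.5],[0,0,1,0,0,0,0.5],[0,0,0.26,0,0,0,0.5],[0,0,0,0,0,0.8,0.5],[0,0,0,0,0,0.8,0.5],[0,0,0,0,0,0.8,0.5],[0,0,0,0,0,0,0.5]]]'
python3 - <<'E'
from h import *
k=W(RACK,(0,-150,0))
go([k[0],k[1],71],[180,0,-83.23])
s=snap('top','k1.png'); crop(s,320,130,440,220,6,'k1c.png')
E
```

```text
time_s: 5.2
tcp_pos: [557.6, -238.1, 197.7]
tcp_rot: [179.6, 0.4, -82.9]
contact_force: [-0.1, 0.9, -0.7]
gripper_width: 42.6
t 5.2 tcp [ 557.6 -238.1  197.7] rot [179.56   0.36 -82.86] w 42.6 F [-0.1  0.9 -0.7]
 shift [ 0.157 -0.016  3.167]
 turn [0.074 0.06  0.062]
```

View pics/k1c.png

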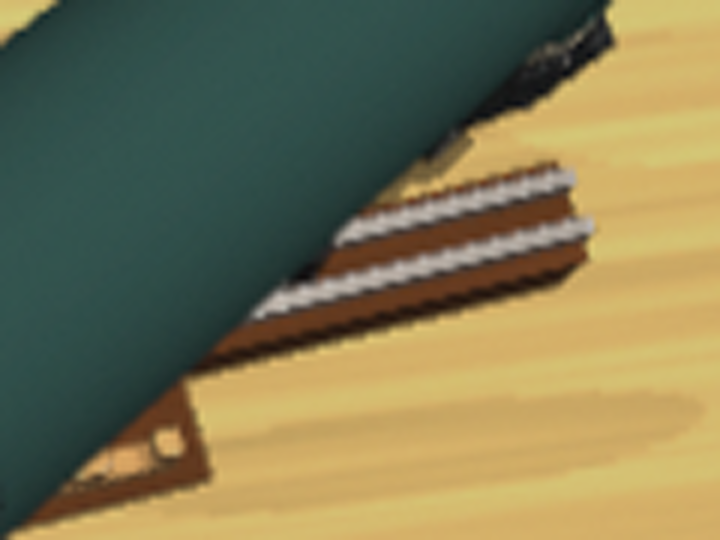

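The top view is hidden by the arm; the knob is just visible under it (~370,175). I'll go down and close on it.

```bash
python3 -m jog '[[[0.07,0.06,0.06,0.157,0,0,0.5],[0,0,0,0,0,0.6,0.5],[0,0,0,0,0,0.6,0.5],[0,0,0,0,0,0.6,0.5],[0,0,0,0,0,0.6,0.5],[0,0,0,0,0,0.4,0.5],[0,0,0,0,0,0.3,0.5],[0,0,0,0,0,0.05,0.5],[0,0,0,0,0,0,0.5],[0,0,0,0,0,0,0.5]]]'
python3 - <<'E'
from h import *
k=W(RACK,(0,-150,0))
go([k[0],k[1],71],[180,0,-83.23])
s=snap('scene','k2.png'); crop(s,130,180,300,300,4,'k2c.png')
E
```

```text
time_s: 6.08
tcp_pos: [562.9, -249.6, 78.8]
tcp_rot: [-179.5, -0.4, -83.4]
contact_force: [0.7, 0.2, 0.6]
gripper_width: 42.6
t 6.08 tcp [ 562.9 -249.6   78.8] rot [-179.47   -0.43  -83.4 ] w 42.6 F [0.7 0.2 0.6]
 shift [-0.166  0.108  0.194]
 turn [-0.089 -0.071 -0.028]
```

View pics/k2c.png

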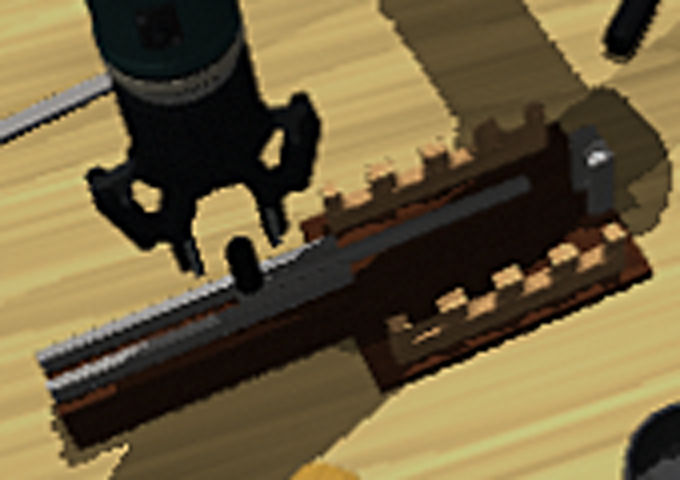

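Run:
```python
from h import *
s=snap('scene')
P=[W(RACK,(0,-150,z)) for z in (66,106)]+[get_state()['tcp_pos']]
print(((proj(s,P)-[130,180])*4).round())
C=cloud(s); print([C[180+v//4,130+u//4].round(1) for u,v in [(240,245),(242,262),(244,280),(195,265),(278,235)]])
go([P[0][0],P[0][1],71],[180,0,-83.23])
```

```text
[[254. 279.]
 [243. 242.]
 [243. 276.]]
[array([ 560.5, -245.6,  108.3]), array([ 566.3, -248.3,  100.2]), array([ 568.9, -249.6,   82.6]), array([ 577. , -275.7,  124.2]), array([ 569.9, -222.8,  121.9])]
t 6.18 tcp [ 562.9 -249.4   78.8] rot [-179.46   -0.42  -83.4 ] w 42.8 F [ 0.6 -0.9 -0.3]
 shift [-0.161  0.107  0.192]
 turn [-0.089 -0.07  -0.027]
```

```bash
python3 -m jog '[[[-0.09,-0.07,-0.03,-0.16,0.1,0.19,0.5],[0,0,0,0,0,0,0.5],[0,0,0,0,0,0,0.3],[0,0,0,0,0,0,0.1],[0,0,0,0,0,0,0],[0,0,0,0,0,0,0],[0,0,0,0,0,0,0],[0,0,0,0,0,0,0],[0,0,0,0,0,0,0]]]'
python3 - <<'E'
from h import *
k=W(RACK,(0,-274,0))
go([k[0],k[1],71],[180,0,-83.23])
E
```

```text
time_s: 6.93
tcp_pos: [557.5, -243.6, 70.2]
tcp_rot: [179.9, 0.0, -83.2]
contact_force: [-1.3, -0.7, 4.9]
gripper_width: 14.4
t 6.93 tcp [ 557.5 -243.6   70.2] rot [ 1.7991e+02  2.0000e-02 -8.3240e+01] w 14.4 F [-1.3 -0.7  4.9]
 shift [ 3.101 -0.012 -0.022]
 turn [ 0.015  0.003 -0.001]
```

```bash
python3 -m jog '[[[0,0,0,0,0,-0.02,0],[0,0,0,0.4,0,0,0],[0,0,0,0.5,0,0,0],[0,0,0,0.5,0,0,0],[0,0,0,0.5,0,0,0],[0,0,0,0.5,0,0,0],[0,0,0,0.4,0,0,0],[0,0,0,0.25,0,0,0],[0,0,0,0.1,0,0,0],[0,0,0,0,0,0,0]]]'
python3 - <<'E'
from h import *
k=W(RACK,(0,-274,0))
go([k[0],k[1],71],[180,0,-83.23])
s=snap('scene'); crop(s,100,180,300,310,4,'k3c.png')
E
```

```text
time_s: 7.77
tcp_pos: [571.9, -366.2, 70.2]
tcp_rot: [179.8, 0.4, -83.2]
contact_force: [-3.2, 4.6, 6.5]
gripper_width: 14.1
t 7.77 tcp [ 571.9 -366.2   70.2] rot [179.83   0.36 -83.2 ] w 14.1 F [-3.2  4.6  6.5]
 shift [ 0.013 -0.015 -0.021]
 turn [0.028 0.059 0.005]
```

View pics/k3c.png

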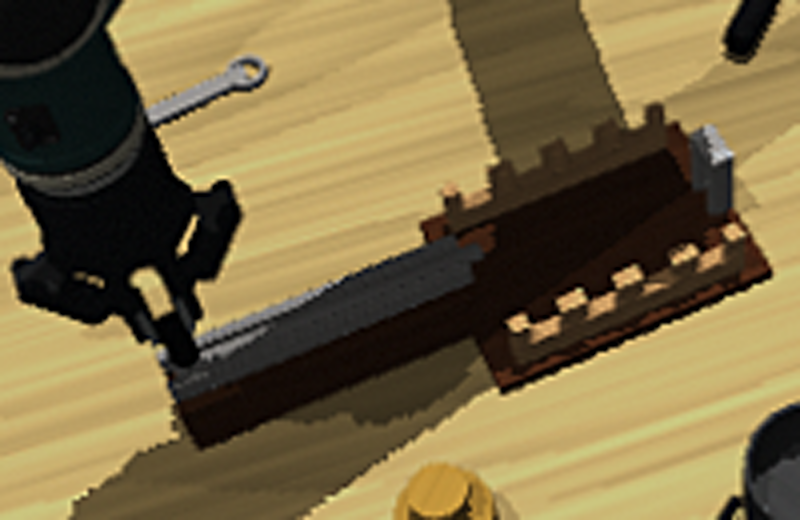

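The bolt is drawn clear of the combs. I'll nudge it to confirm the end stop.

```bash
python3 -m jog '[[[0,0,0,0.08,0,0,0],[0,0,0,0,0,0,0],[0,0,0,0.06,0,0,0],[0,0,0,0,0,0,0],[0,0,0,0,0,0,0]]]'
python3 -m jog '[[[0,0,0,-0.06,0,0,0],[0,0,0,-0.05,0,0,0.15],[0,0,0,0,0,0,0.25],[0,0,0,0,0,0,0.35],[0,0,0,0,0,0,0.4],[0,0,0,0,0,0,0.4]]]'
python3 -m jog '[[[0,0,0,0,0,-0.5,0.4],[0,0,0,0,0,-0.8,0.4],[0,0,0,0,0,-0.9,0.4],[0,0,0,0,0,-0.9,0.4],[0,0,0,0,0,-0.9,0.4],[0,0,0,0,0,-0.5,0.4]]]'
python3 - <<'E'
from h import *
s=snap('scene'); crop(s,100,180,300,310,4,'k4c.png')
b=W(BIN,(-142,-88,0)); go([b[0],b[1],250],[180,0,-5.83])
E
```

```text
time_s: 8.23
tcp_pos: [571.9, -366.3, 70.1]
tcp_rot: [179.7, 0.9, -83.0]
contact_force: [-8.2, 16.5, 15.2]
gripper_width: 14.6
time_s: 8.73
tcp_pos: [572.6, -369.5, 70.2]
tcp_rot: [179.9, 0.0, -83.2]
contact_force: [-0.1, -0.7, 1.0]
gripper_width: 34.3
time_s: 9.23
tcp_pos: [573.5, -371.2, 254.9]
tcp_rot: [-179.9, -0.2, -83.3]
contact_force: [0.8, 0.2, 0.6]
gripper_width: 34.3
t 9.28 tcp [ 574.4 -372.3  257.8] rot [-179.72   -0.32  -83.24] w 34.1 F [ 0.5 -1.8  2.6]
 shift [-15.971  -2.853   0.12 ]
 turn [-4.0000e-03 -7.6000e-02 -1.2902e+01]
```

View pics/k4c.png

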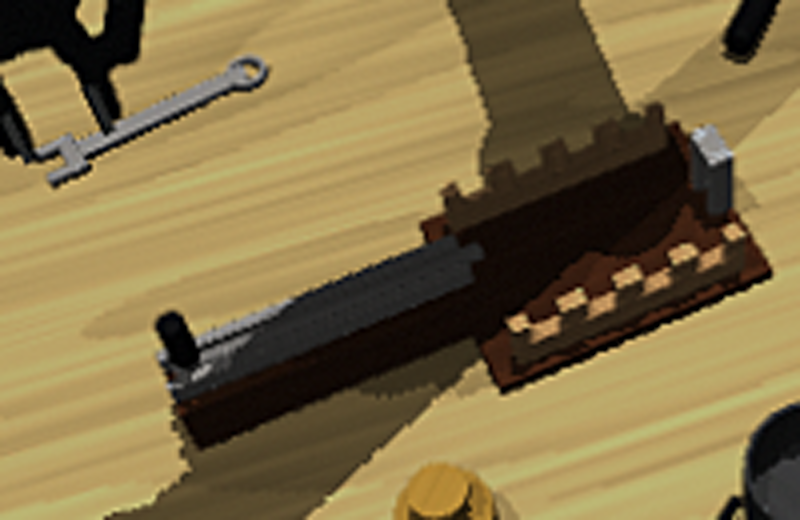

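Run:
```python
from h import *
for y in(0,-44,-88):
  b=W(BIN,(-140,y,0)); print(b.round(1)); go([b[0],b[1],250],[180,0,-5.83])
for q in [(628,166),(628,259),(628,355),(470,167),(465,262),(465,357)]:
  s=None
for p in [(610.4,258.3,44),(566.5,262.1,44),(521.9,265.9,44)]: print(L(BIN,p).round(1))
```

```text
[525.3 286.4   0. ]
t 9.28 tcp [ 574.4 -372.3  257.8] rot [-179.72   -0.32  -83.24] w 34.1 F [ 0.5 -1.8  2.6]
 shift [-16.5    -0.717   0.107]
 turn [-4.0000e-03 -7.6000e-02 -1.2902e+01]
[569.1 282.    0. ]
t 9.28 tcp [ 574.4 -372.3  257.8] rot [-179.72   -0.32  -83.24] w 34.1 F [ 0.5 -1.8  2.6]
 shift [-16.26   -1.79    0.114]
 turn [-4.0000e-03 -7.6000e-02 -1.2902e+01]
[612.8 277.5   0. ]
t 9.28 tcp [ 574.4 -372.3  257.8] rot [-179.72   -0.32  -83.24] w 34.1 F [ 0.5 -1.8  2.6]
 shift [-16.02   -2.864   0.12 ]
 turn [-4.0000e-03 -7.6000e-02 -1.2902e+01]
[-159.3  -87.5   44. ]
[-160.   -43.5   44. ]
[-160.8    1.3   44. ]
```

```bash
python3 -m jog '[[[0,0,0,-0.92,-0.04,0,0.35],[0,0,0,-0.92,-0.04,0,0.35],[0,0,0,-0.92,-0.04,0,0.35],[0,0,0,-0.92,-0.04,0,0.35],[0,0,0,-0.92,-0.04,0,0.35],[0,0,0,-0.92,-0.04,0,0.35],[0,0,0,-0.92,-0.04,0,0.35],[0,0,0,-0.92,-0.04,0,0.35],[0,0,0,-0.92,-0.04,0,0.35],[0,0,0,-0.92,-0.04,0,0.35]]]'
python3 -m jog '[[[0,0,0,-0.92,-0.04,0,0.35],[0,0,0,-0.92,-0.04,0,0.35],[0,0,0,-0.92,-0.04,0,0.35],[0,0,0,-0.92,-0.04,0,0.35],[0,0,0,-0.92,-0.04,0,0.35],[0,0,0,-0.92,-0.04,0,0.35],[0,0,0,-0.92,-0.04,0,0.35],[0,0,0,-0.92,-0.04,0,0.35],[0,0,0,0,0,0,0.35]]]'
python3 -m jog '[[[0,0,-1,0,0,0,0.35],[0,0,-1,0,0,0,0.35],[0,0,-1,0,0,0,0.35],[0,0,-1,0,0,0,0.35],[0,0,-1,0,0,0,0.35],[0,0,-1,0,0,0,0.35],[0,0,-1,0,0,0,0.35],[0,0,-1,0,0,0,0.35],[0,0,-1,0,0,0,0.35],[0,0,-1,0,0,0,0.35]]]'
python3 -m jog '[[[0,0,-1,0,0,0,0.35],[0,0,-1,0,0,0,0.35],[0,0,-0.9,0,0,0,0.35],[0,0,0,0,0,0,0.35],[0,0,0,0,0,0,0.35]]]'
python3 - <<'E'
from h import *
b=W(BIN,(-140,0,0)); go([b[0],b[1],90],[180,0,-5.83])
s=snap('scene'); crop(s,320,90,480,240,4,'b1.png')
E
```

```text
time_s: 10.12
tcp_pos: [545.0, -0.5, 250.6]
tcp_rot: [179.9, 0.1, -83.2]
contact_force: [0.7, -0.2, -0.1]
gripper_width: 29.6
time_s: 10.87
tcp_pos: [521.7, 301.0, 249.5]
tcp_rot: [179.8, 0.1, -82.5]
contact_force: [-0.6, 0.7, -0.3]
gripper_width: 29.8
time_s: 11.7
tcp_pos: [523.4, 291.3, 250.8]
tcp_rot: [180.0, 0.1, -23.0]
contact_force: [-0.5, -1.0, -0.4]
gripper_width: 30.0
time_s: 12.12
tcp_pos: [523.4, 291.3, 251.0]
tcp_rot: [-179.9, 0.1, -6.0]
contact_force: [0.9, -0.5, 0.6]
gripper_width: 30.0
t 12.12 tcp [523.4 291.3 251. ] rot [-1.7994e+02  1.3000e-01 -6.0000e+00] w 30.0 F [ 0.9 -0.5  0.6]
 shift [0.069 0.12  4.024]
 turn [-0.01   0.022 -0.029]
```

View pics/b1.png

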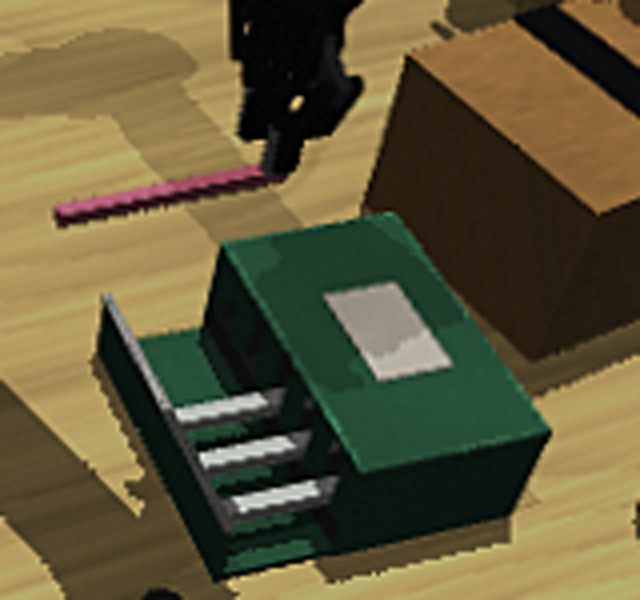

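```bash
python3 -m jog '[[[0,0.02,-0.03,0.07,0.12,0,0.35],[0,0,0,0,0,0.8,0.35],[0,0,0,0,0,0.8,0.35],[0,0,0,0,0,0.8,0.35],[0,0,0,0,0,0.8,0.35],[0,0,0,0,0,0.8,0.35],[0,0,0,0,0,0,0.35],[0,0,0,0,0,0,0.35]]]'
python3 - <<'E'
from h import *
b=W(BIN,(-140,0,0)); go([b[0],b[1],20],[180,0,-5.83])
s=snap('scene'); crop(s,320,90,480,240,4,'b2.png')
s=snap('top'); crop(s,80,155,210,270,6,'b3.png')
E
```

```text
time_s: 12.83
tcp_pos: [525.1, 285.6, 90.2]
tcp_rot: [179.9, 0.1, -5.7]
contact_force: [-0.2, -0.6, 0.4]
gripper_width: 30.1
t 12.83 tcp [525.1 285.6  90.2] rot [ 1.7987e+02  9.0000e-02 -5.7200e+00] w 30.1 F [-0.2 -0.6  0.4]
 shift [ 0.005 -0.024  1.756]
 turn [0.022 0.015 0.019]
```

View pics/b2.png

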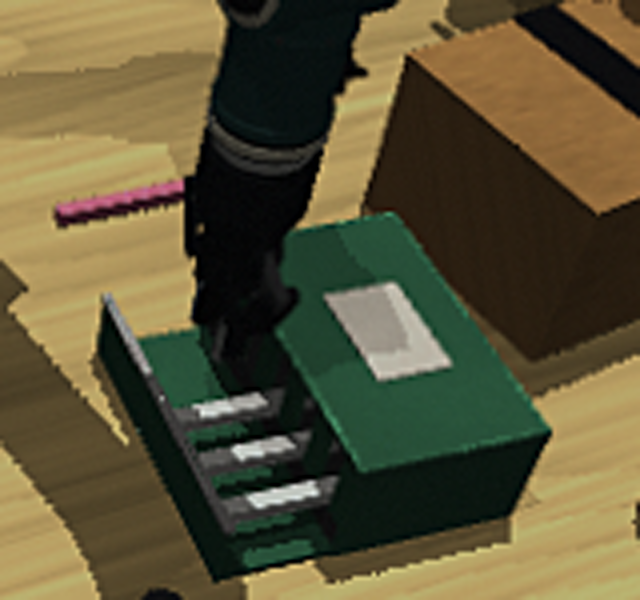

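View pics/b3.png

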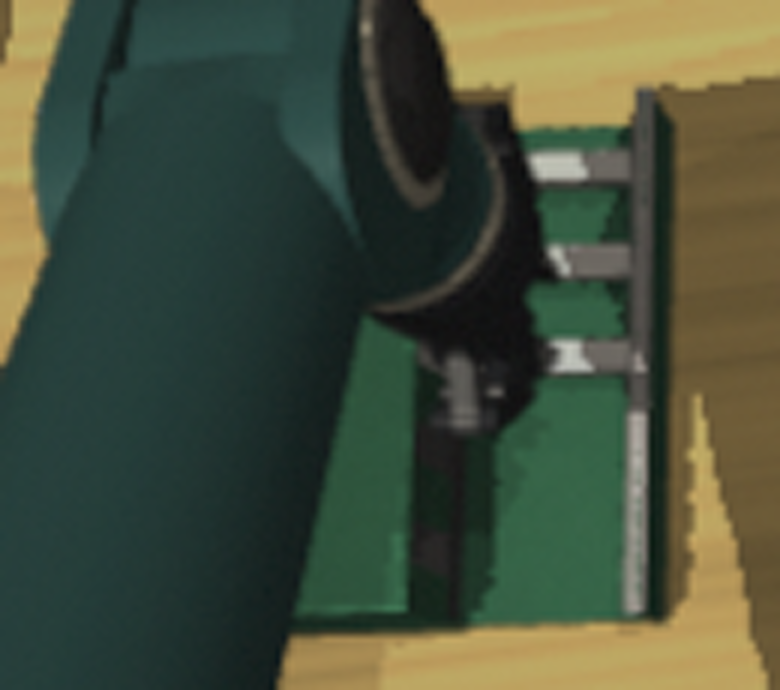

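The fingers straddle the nearest bar (top crop ~(580,355)). The body is clear of the roof's edge, so I'll descend and grip.

```bash
python3 -m jog '[[[0,0,0,0,0,0.5,0.35],[0,0,0,0,0,0.5,0.35],[0,0,0,0,0,0.5,0.35],[0,0,0,0,0,0.25,0.35],[0,0,0,0,0,0,0.35],[0,0,0,0,0,0,0.2],[0,0,0,0,0,0,0],[0,0,0,0,0,0,0],[0,0,0,0,0,0,0],[0,0,0,0,0,0,0]]]'
python3 - <<'E'
from h import *
b=W(BIN,(-140,0,0)); go([b[0],b[1],20],[180,0,-5.83])
s=snap('scene'); crop(s,320,90,480,240,4,'b4.png')
E
```

```text
time_s: 13.77
tcp_pos: [525.9, 287.1, 21.8]
tcp_rot: [-179.9, -0.0, -5.6]
contact_force: [-0.4, -0.3, 0.5]
gripper_width: 0.2
t 13.77 tcp [525.9 287.1  21.8] rot [-1.7991e+02 -4.0000e-02 -5.6300e+00] w 0.2 F [-0.4 -0.3  0.5]
 shift [-0.014  0.019  0.045]
 turn [-0.015 -0.007  0.033]
```

View pics/b4.png

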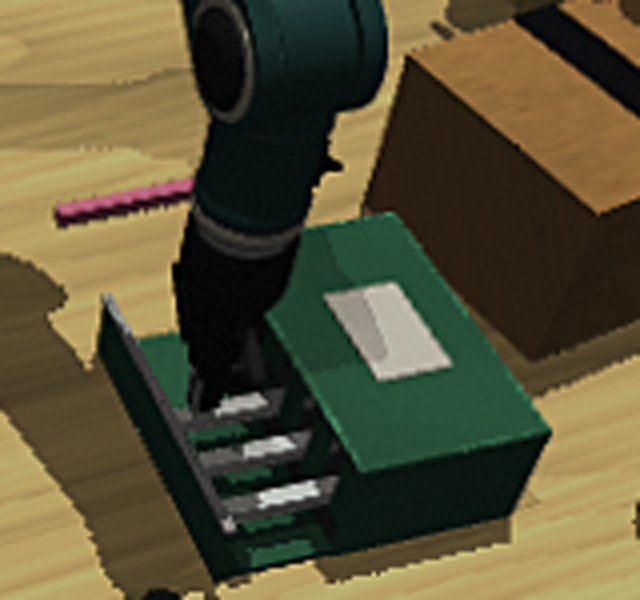

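Closed to 0, so the bar was missed. I'll look at where everything actually is.

Run:
```python
from h import *
s=snap('top'); crop(s,140,165,210,235,9,'b5.png')
C=cloud(s)
for u,v in [(183,183),(180,183),(183,198),(184,214),(182,214),(180,214),(179,225),(183,205)]: print(u,v,C[v,u].round(1),L(BIN,C[v,u]).round(1))
print(proj(s,[get_state()['tcp_pos'],W(BIN,(-140,0,44)),W(BIN,(-140,-44,44))]))
s2=snap('scene'); crop(s2,355,170,425,220,10,'b6.png')
print(proj(s2,[get_state()['tcp_pos'],W(BIN,(-140,0,44)),W(BIN,(-140,-44,44)),W(BIN,(-90,0,44))]))
```

```text
183 183 [610.  262.7  39.9] [-155.   -86.7   39.9]
180 183 [609.4 269.8  45.5] [-148.   -85.4   45.5]
183 198 [565.7 265.1  46.2] [-157.1  -42.4   46.2]
184 214 [521.3 266.6  44.1] [-160.1    1.9   44.1]
182 214 [522.  271.9  44.5] [-154.8    1.8   44.5]
180 214 [522.4 276.9  46. ] [-149.7    1.9   46. ]
179 225 [500.2 290.5   8.3] [-138.5   25.3    8.3]
183 205 [556.7 275.5   4.1] [-147.7  -32.4    4.1]
[[178.37947698 215.0516961 ]
 [176.59841777 213.56164561]
 [176.92574827 197.81781884]]
[[368.52209523 197.01424732]
 [369.56755848 191.86906816]
 [375.56324332 202.76950222]
 [385.01090437 188.67122159]]
```

View pics/b5.png

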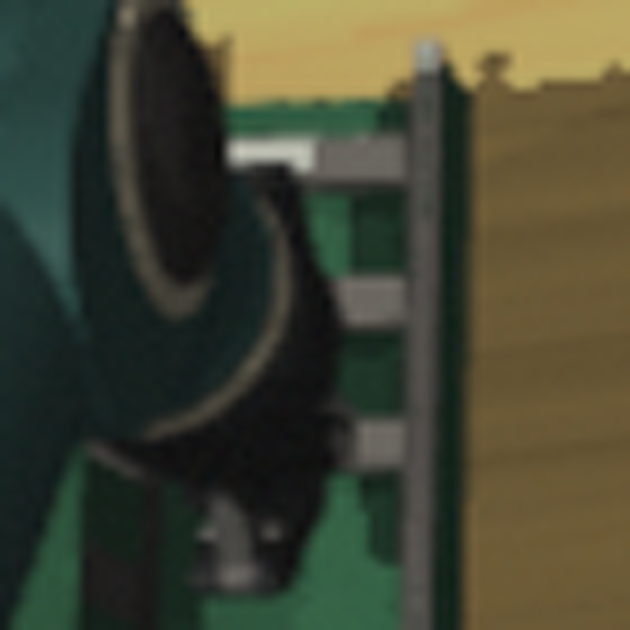

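View pics/b6.png

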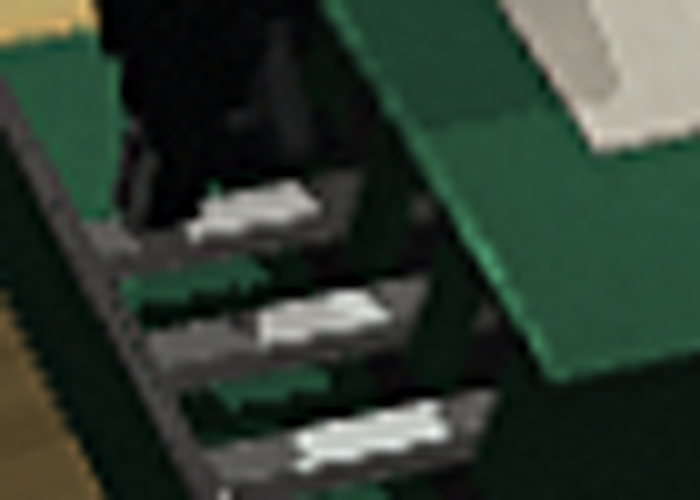

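Run:
```python
from h import *
s2=snap('scene'); C=cloud(s2)
for v in range(178,200,2):
  print(v,[tuple(C[v,u].round().astype(int)) for u in range(364,382,3)])
print(get_state()['gripper_width'],get_state()['contact_force'],get_state()['tcp_pos'])
```

```text
178 [(np.int64(440), np.int64(320), np.int64(9)), (np.int64(515), np.int64(274), np.int64(97)), (np.int64(535), np.int64(268), np.int64(119)), (np.int64(539), np.int64(276), np.int64(119)), (np.int64(549), np.int64(278), np.int64(129)), (np.int64(543), np.int64(293), np.int64(117))]
180 [(np.int64(447), np.int64(317), np.int64(8)), (np.int64(513), np.int64(277), np.int64(86)), (np.int64(533), np.int64(272), np.int64(107)), (np.int64(541), np.int64(276), np.int64(114)), (np.int64(533), np.int64(292), np.int64(100)), (np.int64(565), np.int64(277), np.int64(136))]
182 [(np.int64(452), np.int64(314), np.int64(4)), (np.int64(458), np.int64(321), np.int64(7)), (np.int64(536), np.int64(271), np.int64(102)), (np.int64(539), np.int64(279), np.int64(102)), (np.int64(541), np.int64(288), np.int64(101)), (np.int64(576), np.int64(269), np.int64(142))]
184 [(np.int64(462), np.int64(309), np.int64(7)), (np.int64(521), np.int64(274), np.int64(78)), (np.int64(536), np.int64(273), np.int64(93)), (np.int64(551), np.int64(271), np.int64(109)), (np.int64(564), np.int64(271), np.int64(121)), (np.int64(579
[... 1390 characters left out ...]
 (np.int64(536), np.int64(314), np.int64(34))]
196 [(np.int64(548), np.int64(252), np.int64(63)), (np.int64(533), np.int64(275), np.int64(38)), (np.int64(534), np.int64(284), np.int64(36)), (np.int64(535), np.int64(295), np.int64(32)), (np.int64(520), np.int64(319), np.int64(7)), (np.int64(522), np.int64(328), np.int64(6))]
198 [(np.int64(552), np.int64(251), np.int64(59)), (np.int64(517), np.int64(289), np.int64(6)), (np.int64(519), np.int64(299), np.int64(5)), (np.int64(524), np.int64(306), np.int64(7)), (np.int64(524), np.int64(318), np.int64(2)), (np.int64(528), np.int64(325), np.int64(4))]
0.07722319841333301 [ 0.34555836 -0.20072091 -0.48316375] [525.539992   286.82763014  21.17726853]
```

```bash
python3 - <<'E'
from h import *
t=get_state()['tcp_pos']
for n in('scene','top'):
  s=snap(n); C=cloud(s)
  m=(np.hypot(C[...,0]-t[0],C[...,1]-t[1])<22)&(C[...,2]>48)
  P=C[m]; vu=np.argwhere(m); o=np.argsort(P[:,2])[:14]
  for i in o: print(n,vu[i],P[i].round(1))
E
python3 -m jog '[[[0,0,0,0,0,-0.6,0],[0,0,0,0,0,-0.9,0],[0,0,0,0,0,-0.9,0],[0,0,0,0,0,-0.9,0],[0,0,0,0,0,-0.6,0],[0,0,0,0,0,0,0],[0,0,0,0,0,0,0]]]'
python3 - <<'E'
from h import *
s=snap('scene'); crop(s,320,90,480,210,5,'b7.png'); t=get_state()['tcp_pos']
print(t,(proj(s,[t,t+[0,0,30]])-[320,90])*5)
E
```

```text
scene [192 368] [529.7 277.4  51.5]
scene [191 367] [525.3 276.4  51.7]
scene [192 369] [531.8 279.3  52.9]
scene [190 367] [523.5 277.   54. ]
scene [192 372] [537.  285.9  55.7]
scene [189 366] [520.3 275.   55.8]
scene [188 366] [517.9 276.1  57.3]
scene [189 367] [522.7 276.8  57.6]
scene [191 368] [531.3 275.2  58.3]
scene [191 369] [532.4 277.9  58.3]
scene [192 371] [538.  281.4  58.4]
scene [191 374] [538.3 291.1  59.3]
scene [191 373] [537.7 287.9  59.9]
scene [192 370] [538.1 277.8  59.9]
top [216 180] [516.3 276.9  48.2]
top [214 180] [521.6 276.2  49.5]
top [209 178] [534.6 279.1  55.5]
top [215 178] [517.2 279.5  59.8]
top [212 179] [525.  276.1  59.9]
top [211 179] [527.4 275.6  61.4]
top [214 179] [519.  276.1  62.2]
top [215 179] [516.1 276.1  63. ]
top [215 177] [516.3 280.9  65.1]
top [217 177] [510.8 281.3  65.6]
top [213 179] [520.9 275.   65.9]
top [216 177] [513.1 280.6  67.6]
top [214 178] [517.4 276.8  70.8]
top [213 178] [519.8 276.4  71.8]
time_s: 14.65
tcp_pos: [526.1, 287.2, 178.3]
tcp_rot: [-179.8, -0.1, -5.6]
contact_force: [-0.0, 0.7, 0.1]
gripper_width: -0.1
[525.11516829 286.90789495 176.82183553] [[288.13747505 343.26687136]
 [298.03212538 301.62336059]]
```

View pics/b7.png

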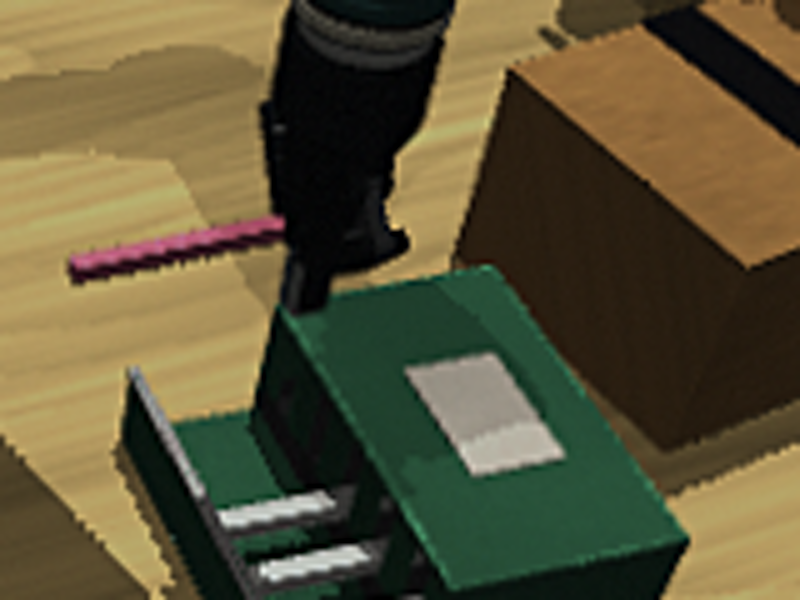

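The real fingertips sit about 27 mm above the reported TCP: the tip is at crop (305,308), but the reported TCP projects to (288,343). I'll calibrate this by a gentle touch on the lip cap (z = 60).

Run:
```python
from h import *
b=W(BIN,(-170,22,0)); go([b[0],b[1],44],[180,0,-5.83])
```

```text
t 14.7 tcp [525.1 286.9 176.8] rot [-1.7994e+02  3.0000e-02 -5.6200e+00] w 0.1 F [-0.   0.6  0.3]
 shift [-0.546  0.763  3.32 ]
 turn [-0.01   0.006  0.036]
```

```bash
python3 -m jog '[[[0,0,0.03,-0.55,0.76,0,0],[0,0,0,0,0,0.7,0],[0,0,0,0,0,0.7,0],[0,0,0,0,0,0.7,0],[0,0,0,0,0,0.7,0],[0,0,0,0,0,0.4,0],[0,0,0,0,0,0,0],[0,0,0,0,0,0,0],[0,0,0,0,0,0,0]]]'
python3 -m jog '[[[0,0,0,0,0,0.1,0],[0,0,0,0,0,0,0],[0,0,0,0,0,0,0]]]'
python3 -m jog '[[[0,0,0,0,0,0.1,0],[0,0,0,0,0,0,0],[0,0,0,0,0,0,0]]]'
```

```text
time_s: 15.45
tcp_pos: [501.1, 258.3, 49.3]
tcp_rot: [-180.0, -0.0, -5.8]
contact_force: [-0.1, 0.0, 0.1]
gripper_width: 0.1
time_s: 15.7
tcp_pos: [500.9, 259.0, 45.6]
tcp_rot: [-179.9, -0.0, -5.8]
contact_force: [-0.3, -0.4, -0.0]
gripper_width: -0.2
time_s: 15.95
tcp_pos: [500.5, 258.7, 41.0]
tcp_rot: [-180.0, 0.0, -5.8]
contact_force: [0.7, -0.3, -0.5]
gripper_width: -0.1
```

Run:
```python
from h import *
b=W(BIN,(-170,22,0)); go([b[0],b[1],33],[180,0,-5.83])
s=snap('scene'); crop(s,320,130,440,220,6,'b8.png')
```

```text
t 15.95 tcp [500.5 258.7  41. ] rot [-1.7996e+02  2.0000e-02 -5.8200e+00] w -0.1 F [ 0.7 -0.3 -0.5]
 shift [-0.004 -0.001  0.2  ]
 turn [-0.006  0.003  0.002]
```

View pics/b8.png

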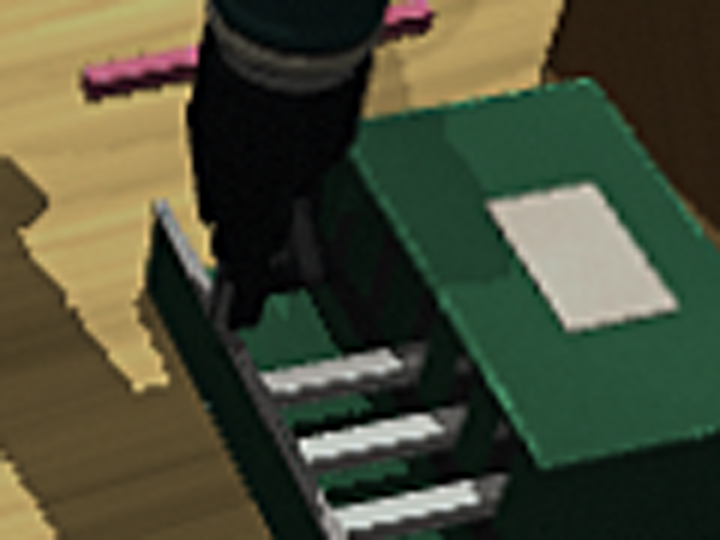

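```bash
python3 -m jog '[[[0,0,0,0,0,0.08,0],[0,0,0,0,0,0,0],[0,0,0,0,0,0,0]]]'
python3 -m jog '[[[0,0,0,0,0,0.08,0],[0,0,0,0,0,0,0],[0,0,0,0,0,0,0]]]'
python3 -m jog '[[[0,0,0,0,0,0.08,0],[0,0,0,0,0,0,0],[0,0,0,0,0,0,0]]]'
```

```text
time_s: 16.25
tcp_pos: [500.5, 258.6, 37.6]
tcp_rot: [-180.0, 0.0, -5.8]
contact_force: [0.3, -0.3, 0.4]
gripper_width: 0.4
time_s: 16.5
tcp_pos: [500.5, 258.6, 34.4]
tcp_rot: [-180.0, 0.0, -5.8]
contact_force: [-0.7, -1.2, 0.4]
gripper_width: 0.2
time_s: 16.75
tcp_pos: [501.1, 258.8, 32.1]
tcp_rot: [-179.9, -0.0, -5.8]
contact_force: [-3.0, -1.0, 6.9]
gripper_width: 0.0
```

Contact came at a reported z ≈ 33, so the true tip is about 27 mm behind the reported TCP. I'll use that offset from now on.

```bash
cat >> h.py <<'E'
OFF=27.
def gt(p,rot):
    """p: wanted true-tip position"""
    q=R.from_euler('xyz',rot,degrees=True)
    go(np.array(p)+q.apply([0,0,OFF]),rot)
E
python3 -m jog '[[[0,0,0,0,0,-0.4,0],[0,0,0,0,0,-0.7,0],[0,0,0,0,0,-0.7,0.35],[0,0,0,0,0,0,0.35],[0,0,0,0,0,0,0.35],[0,0,0,0,0,0,0.35]]]'
python3 - <<'E'
from h import *
b=W(BIN,(-141,0,0)); gt([b[0],b[1],19],[180,0,-5.83])
E
```

```text
time_s: 17.25
tcp_pos: [500.1, 258.8, 103.0]
tcp_rot: [-180.0, 0.0, -5.8]
contact_force: [-0.0, -0.6, -0.3]
gripper_width: 29.8
t 17.25 tcp [500.1 258.8 103. ] rot [-1.7996e+02  5.0000e-02 -5.8000e+00] w 29.8 F [-0.  -0.6 -0.3]
 shift [ 0.558 -0.723  2.774]
 turn [-0.007  0.008  0.005]
```

```bash
python3 -m jog '[[[0,0,0,0.56,-0.72,0,0.35],[0,0,0,0,0,0.5,0.35],[0,0,0,0,0,0.6,0.35],[0,0,0,0,0,0.6,0.35],[0,0,0,0,0,0.5,0.35],[0,0,0,0,0,0.4,0.35],[0,0,0,0,0,0.17,0.35],[0,0,0,0,0,0,0.35],[0,0,0,0,0,0,0.35],[0,0,0,0,0,0,0.35]]]'
python3 - <<'E'
from h import *
b=W(BIN,(-141,0,0)); gt([b[0],b[1],19],[180,0,-5.83])
E
```

```text
time_s: 18.08
tcp_pos: [526.7, 285.3, -6.4]
tcp_rot: [-179.9, -0.1, -5.8]
contact_force: [-0.3, 0.4, -0.3]
gripper_width: 30.1
t 18.08 tcp [526.7 285.3  -6.4] rot [-1.7991e+02 -7.0000e-02 -5.8300e+00] w 30.1 F [-0.3  0.4 -0.3]
 shift [-0.038 -0.     0.04 ]
 turn [-0.014 -0.012 -0.   ]
```

```bash
python3 -m jog '[[[0,0,0,-0.04,0,0.03,0.3],[0,0,0,0,0,0,0.2],[0,0,0,0,0,0,0.1],[0,0,0,0,0,0,0],[0,0,0,0,0,0,0],[0,0,0,0,0,0,0],[0,0,0,0,0,0,0]]]'
python3 - <<'E'
from h import *
b=W(BIN,(-141,0,0)); gt([b[0],b[1],19],[180,0,-5.83])
s=snap('scene'); crop(s,320,100,460,220,5,'b9.png')
E
```

```text
time_s: 18.67
tcp_pos: [524.4, 285.7, -8.2]
tcp_rot: [-179.9, -0.0, -5.8]
contact_force: [-0.8, 0.9, 3.7]
gripper_width: 12.8
t 18.67 tcp [524.4 285.7  -8.2] rot [-179.92   -0.     -5.81] w 12.8 F [-0.8  0.9  3.7]
 shift [ 0.02   0.004 -0.005]
 turn [-0.013 -0.001  0.004]
```

View pics/b9.png

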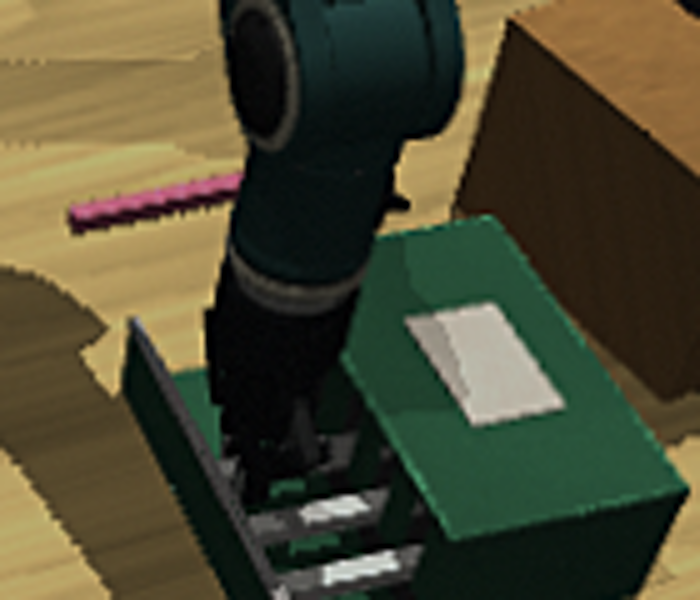

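Gripped (12.8 mm reading). I'll tilt it about its inner end.

```bash
python3 -m jog '[[[-0.333,0,0,0,0.033,-0.175,0],[-0.333,0,0,0,0.033,-0.175,0],[-0.333,0,0,0,0.033,-0.175,0],[-0.333,0,0,0,0.033,-0.175,0],[-0.333,0,0,0,0.033,-0.175,0],[-0.333,0,0,0,0.033,-0.175,0],[-0.333,0,0,0,0.033,-0.175,0],[0,0,0,0,0,0,0],[0,0,0,0,0,0,0]]]'
python3 - <<'E'
from h import *
st=get_state(); print(L(BIN,st['tcp_pos']))
s=snap('scene'); crop(s,320,100,460,220,5,'b10.png')
E
```

```text
time_s: 19.47
tcp_pos: [523.8, 281.7, 40.5]
tcp_rot: [166.1, -0.0, -5.8]
contact_force: [-0.5, 0.3, 0.6]
gripper_width: 12.4
[-144.80534611    1.00290767   40.50526222]
```

View pics/b10.png

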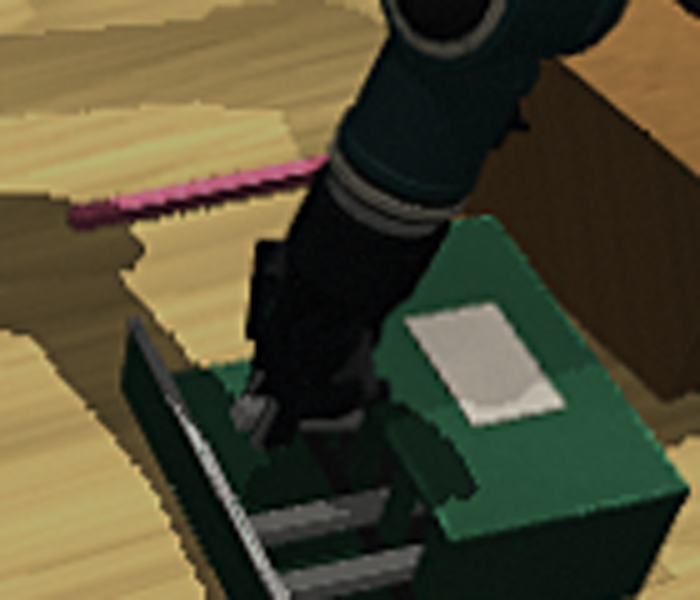

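```bash
python3 -m jog '[[[0,0,0,0,0.2,0,0],[0,0,0,0,0.4,0,0],[0,0,0,0,0.4,0,0],[0,0,0,0,0.4,0,0]]]'
python3 -m jog '[[[0,0,0,0,0.6,0,0],[0,0,0,0,0.6,0,0],[0,0,0,0,0.6,0,0],[0,0,0,0,0.6,0,0],[0,0,0,0,0.6,0,0],[0,0,0,0,0.6,0,0],[0,0,0,0,0.6,0,0],[0,0,0,0,0.6,0,0],[0,0,0,0,0,0,0],[0,0,0,0,0,0,0]]]'
python3 - <<'E'
from h import *
st=get_state(); print(L(BIN,st['tcp_pos']))
s=snap('scene','b11.png')
E
```

```text
time_s: 19.85
tcp_pos: [517.8, 223.8, 54.9]
tcp_rot: [166.0, 0.0, -6.0]
contact_force: [0.1, 0.2, -1.3]
gripper_width: 12.9
time_s: 20.68
tcp_pos: [498.4, 38.9, 101.4]
tcp_rot: [166.1, 0.0, -6.1]
contact_force: [0.6, 0.4, -1.1]
gripper_width: 12.9
[-388.95968886    1.62401748  101.38087077]
```

View pics/b11.png

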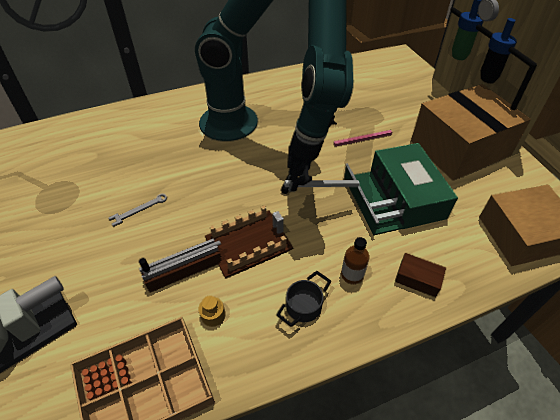

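The bar is out, its inner end just over the lip. I'll lift and level it.

```bash
python3 -m jog '[[[0,0,0,0,0.3,-0.6,0],[0,0,0,0,0.2,-0.7,0],[0,0,0,0,0.1,-0.7,0],[0.6,0,0,0,0,-0.4,0],[0.6,0,0,0,0,0,0],[0.6,0,0,0,0,0,0],[0.5,0,0,0,0,0,0],[0,0,0,0,0,0,0],[0,0,0,0,0,0,0]]]'
python3 - <<'E'
from h import *
st=get_state()
s=snap('scene'); crop(s,250,120,420,240,4,'b12.png')
s=snap('top','b13.png')
p=W(RACK,(-80,60,0)); gt([p[0],p[1],100],[180,0,-83.23])
E
```

```text
time_s: 21.48
tcp_pos: [499.1, 41.3, 199.8]
tcp_rot: [179.9, 0.0, -5.9]
contact_force: [0.6, -0.1, -0.3]
gripper_width: 12.7
t 21.58 tcp [499.3  42.4 199.4] rot [ 1.7977e+02  5.0000e-02 -5.7200e+00] w 12.7 F [-0.2 -0.  -1.1]
 shift [-0.913  2.262  3.169]
 turn [ 0.037 -0.02  12.918]
```

View pics/b12.png

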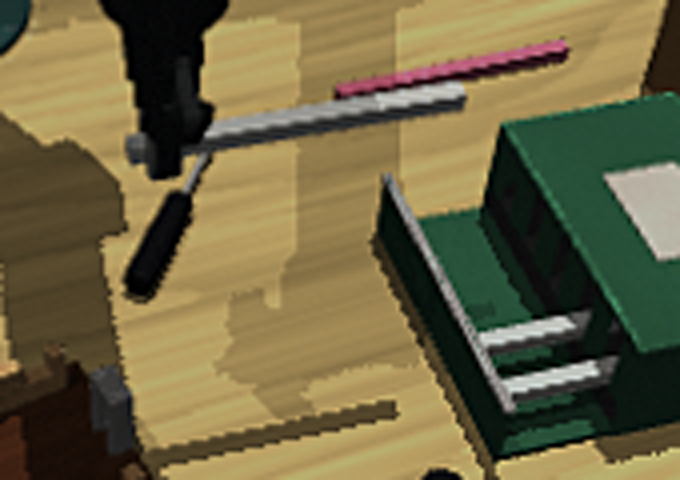

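View pics/b13.png

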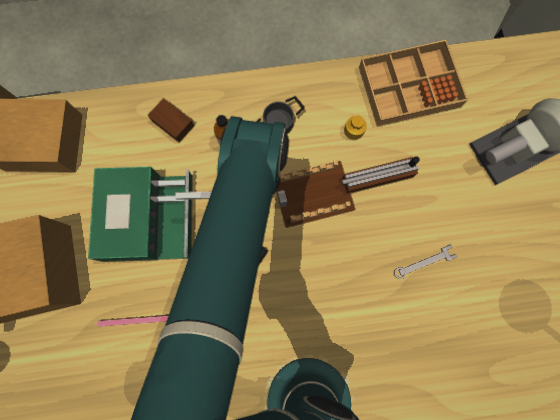

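Run:
```python
from h import *
s=snap('scene'); t=get_state()['tcp_pos']; crop(s,270,125,380,175,7,'b14.png')
for d in (-30,190):
  # predicted bar axis points
  a=np.radians(84.2); print(d,proj(s,[[t[0]+d*np.cos(a),t[1]+d*np.sin(a),z] for z in (t[2]+39,t[2]+46,t[2]+53)]))
for z in (240,245,250):
  A=world(s,250+135/4,120+150/4,z);B=world(s,250+464/4,120+98/4,z); print(z,A,B,np.linalg.norm(A-B), 'grip->far',np.linalg.norm(B[:2]-t[:2]))
C=cloud(s)
m=(C[...,2]>225)&(C[...,2]<270)&(abs(C[...,0]-510)<40)&(C[...,1]>60)
P=C[m]; print(len(P), P.max(0),P.min(0)); o=np.argsort(-P[:,1])[:5]; print(P[o])
for lo in range(70,240,30):
  q=P[(P[:,1]>lo)&(P[:,1]<lo+30)]; print(lo,np.median(q,0), q[:,2].max())
```

```text
-30 [[278.66840667 159.61517364]
 [278.64638511 157.51096477]
 [278.62416034 155.38450023]]
190 [[361.79357636 144.51416494]
 [362.19189471 142.42453059]
 [362.59382096 140.314075  ]]
240 [495.33474545  26.48921071 240.        ] [523.90455183 240.6826096  240.        ] 216.09036527237572 grip->far 199.5974274444681
245 [500.38741472  24.54426821 245.        ] [528.74526313 237.14857688 245.        ] 214.48720155390242 grip->far 196.75511142311305
250 [505.440084    22.59932571 250.        ] [533.58597442 233.61454416 250.        ] 212.88403783542915 grip->far 194.05632802373216
688 [531.26376657 924.88757271 269.85133835] [470.13666187  61.54585024 225.00068768]
[[500.88780605 924.88757271 253.97635772]
 [500.13519458 924.82569126 227.25744755]
 [496.45101137 923.86453225 269.67644276]
 [500.37439962 923.67434952 242.7201709 ]
 [499.9809843  923.65840201 257.31675714]]
70 [509.23594755  84.86544614 249.52137094] 253.275489987639
100 [512.57214869 115.89119863 249.55290106] 253.73537766425557
130 [516.03816467 145.42407654 249.50818384] 254.96058449111425
160 [519.37664608 175.23625568 248.81111578] 253.17181761788666
190 [522.56917227 205.58209801 247.39738155] 251.92160646602852
220 [527.00478673 229.34940618 247.47908711] 251.44845427737553
```

View pics/b14.png

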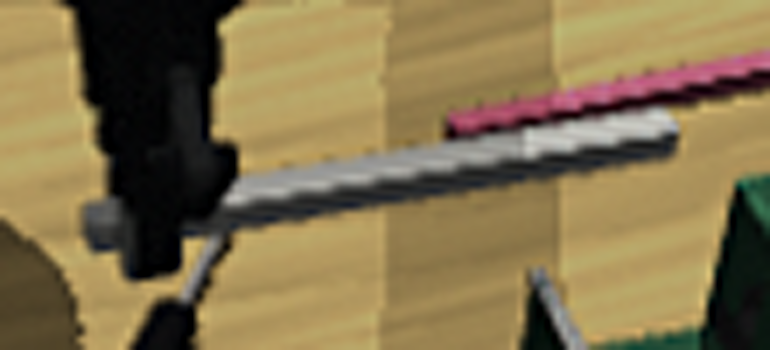

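```bash
python3 -m jog '[[[0,0,1,0,0,0,0],[0,0,1,0,0,0,0],[0,0,1,0,0,0,0],[0,0,1,0,0,0,0],[0,0,1,0,0,0,0],[0,0,1,0,0,0,0],[0,0,1,0,0,0,0],[0,0,1,0,0,0,0],[0,0,1,0,0,0,0],[0,0,1,0,0,0,0]]]'
python3 -m jog '[[[0,0,1,0,0,0,0],[0,0,1,0,0,0,0],[0,0,0.92,0,0,0,0],[0,0,0,0,0,0,0],[0,0,0,0,0,0,0]]]'
python3 - <<'E'
from h import *
p=W(RACK,(-89,60,0)); gt([p[0],p[1],48],[180,0,-83.23])
E
```

```text
time_s: 22.47
tcp_pos: [499.3, 42.7, 199.3]
tcp_rot: [179.8, -0.2, -66.0]
contact_force: [-0.6, 0.1, -0.8]
gripper_width: 12.5
time_s: 22.88
tcp_pos: [499.3, 42.3, 199.3]
tcp_rot: [179.9, -0.3, -83.1]
contact_force: [0.8, -0.5, -1.2]
gripper_width: 13.2
t 22.88 tcp [499.3  42.3 199.3] rot [179.89  -0.26 -83.08] w 13.2 F [ 0.8 -0.5 -1.2]
 shift [1.995 1.608 4.47 ]
 turn [ 0.018 -0.043  0.025]
```

```bash
python3 -m jog '[[[0,0,0,0.5,0.4,0,0],[0,0,0,0.5,0.4,0,0],[0,0,0,0.5,0.4,0,0],[0,0,0,0.5,0.4,0,0],[0,-0.04,0,0,0,0.8,0],[0,0,0,0,0,0.8,0],[0,0,0,0,0,0.8,0],[0,0,0,0,0,0.8,0],[0,0,0,0,0,0,0],[0,0,0,0,0,0,0]]]'
python3 - <<'E'
from h import *
p=W(RACK,(-89,60,0)); gt([p[0],p[1],48],[180,0,-83.23])
s=snap('scene'); crop(s,190,150,330,280,5,'c1.png')
s=snap('top'); crop(s,260,140,380,235,6,'c2.png')
E
```

```text
time_s: 23.72
tcp_pos: [444.3, -45.7, 71.8]
tcp_rot: [179.8, 0.1, -83.3]
contact_force: [0.5, -0.7, 0.1]
gripper_width: 12.6
t 23.72 tcp [444.3 -45.7  71.8] rot [ 1.7982e+02  7.0000e-02 -8.3290e+01] w 12.6 F [ 0.5 -0.7  0.1]
 shift [-0.002 -0.017  1.271]
 turn [ 0.03   0.011 -0.01 ]
```

View pics/c1.png

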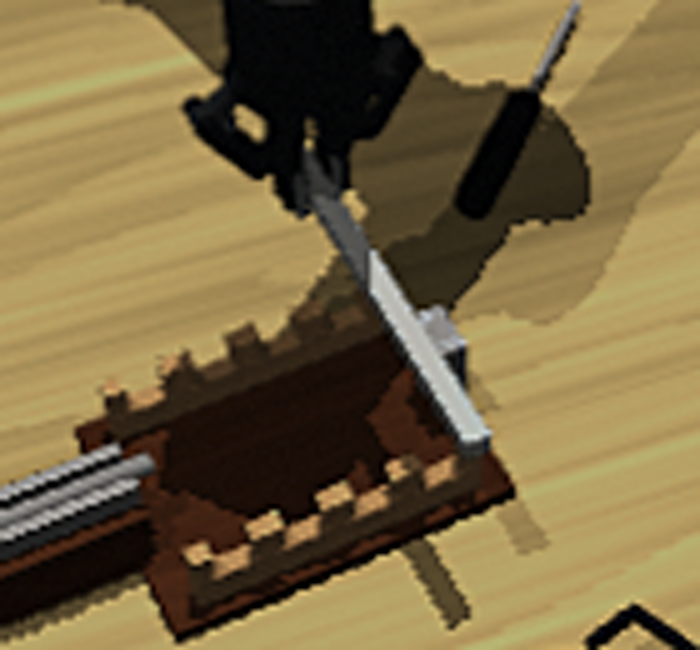

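View pics/c2.png

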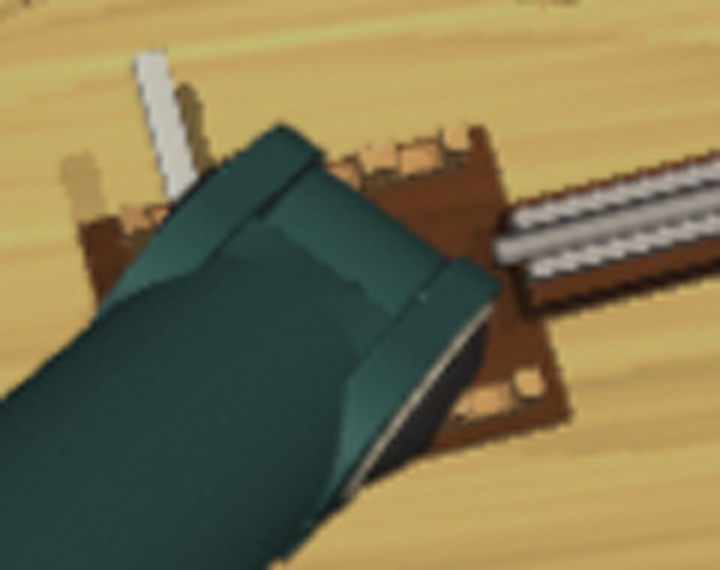

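Run:
```python
from h import *
s=snap('top')
for u,v in [(149,53),(165,115),(180,185)]:
  p=world(s,260+(u+.5)/6-.5,140+(v+.5)/6-.5,124); print(L(RACK,p).round(1))
C=cloud(s); m=(C[...,2]>105)&(C[...,2]<135); m[:,:280]&=True
m[:, 293:]=0; m[:145]=0; m[172:]=0; m[:,:280]=0
P=C[m]; Q=np.array([L(RACK,p) for p in P]); print(len(Q))
for lo in range(20,120,20):
  q=Q[(Q[:,0]>lo)&(Q[:,0]<lo+20)]; print(lo,len(q),np.median(q,0) if len(q) else '')
print(Q[:,0].max())
```

```text
[109.   57.3 124. ]
[ 79.8  57.7 124. ]
[ 47.6  59.5 124. ]
136
20 0 
40 30 [ 52.26355874  59.21697549 125.36243077]
60 44 [ 70.24694078  58.49539112 125.30366699]
80 41 [ 90.1293627   58.97277765 125.11653959]
100 21 [105.47326621  57.65113622 124.1237953 ]
110.07470260473076
```

```bash
python3 -m jog '[[[0,0,-0.08,0,0,0.4,0],[0,0,0,0,0,0.4,0],[0,0,0,0,0,0.4,0],[0,0,0,0,0,0.3,0],[0,0,0,0,0,0.25,0],[0,0,0,0,0,0.2,0],[0,0,0,0,0,0,0],[0,0,0,0,0,0,0]]]'
python3 - <<'E'
from h import *
p=W(RACK,(-89,60,0)); gt([p[0],p[1],18],[180,0,-83.23])
s=snap('scene'); crop(s,190,150,330,280,5,'c3.png')
E
```

```text
time_s: 24.53
tcp_pos: [445.8, -45.1, -5.2]
tcp_rot: [-180.0, 0.1, -82.8]
contact_force: [0.9, 0.1, -0.3]
gripper_width: 12.6
t 24.53 tcp [445.8 -45.1  -5.2] rot [-1.7997e+02  7.0000e-02 -8.2820e+01] w 12.6 F [ 0.9  0.1 -0.3]
 shift [0.007 0.024 0.094]
 turn [-0.005  0.011  0.068]
```

View pics/c3.png

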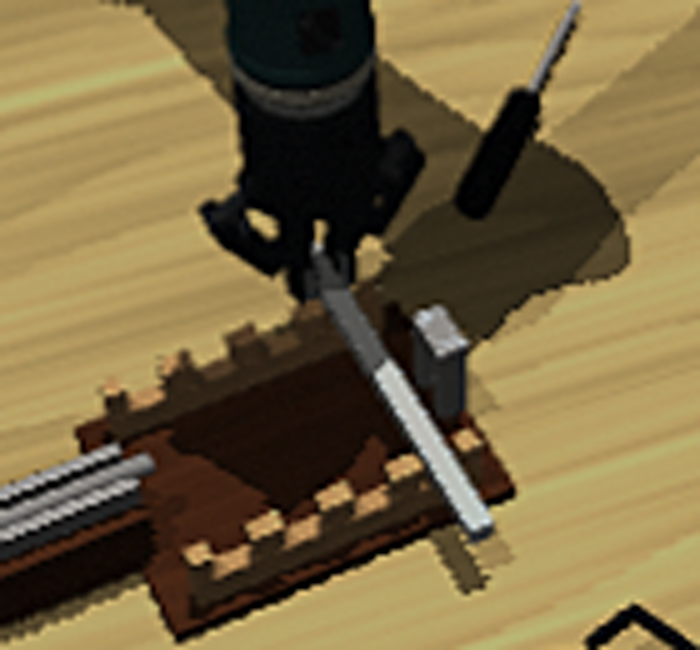

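The bar is in the +60 notch of both combs. I'll set it down and release.

```bash
python3 -m jog '[[[0,0,0,0,0,0.07,0],[0,0,0,0,0,0,0],[0,0,0,0,0,0,0.12],[0,0,0,0,0,0,0.2],[0,0,0,0,0,0,0.28],[0,0,0,0,0,0,0.32],[0,0,0,0,0,0,0.32],[0,0,0,0,0,0,0.32]]]'
python3 -m jog '[[[0,0,0,0,0,-0.3,0.32],[0,0,0,0,0,-0.6,0.32],[0,0,0,0,0,-0.9,0.32],[0,0,0,0,0,-0.9,0.32],[0,0,0,0,0,-0.9,0.32],[0,0,0,0,0,-0.9,0.32],[0,0,0,0,0,-0.6,0.32],[0,0,0,0,0,0,0.32],[0,0,0,0,0,0,0.32]]]'
python3 - <<'E'
from h import *
s=snap('scene'); crop(s,190,150,330,280,5,'c4.png')
b=W(BIN,(-141,-44,0)); gt([b[0],b[1],172],[180,0,-5.83])
E
```

```text
time_s: 25.25
tcp_pos: [445.0, -45.1, -8.8]
tcp_rot: [180.0, 0.1, -82.9]
contact_force: [0.5, -0.4, -0.8]
gripper_width: 27.8
time_s: 26.0
tcp_pos: [445.7, -44.8, 195.8]
tcp_rot: [-179.9, 0.2, -82.8]
contact_force: [0.2, 0.0, -0.7]
gripper_width: 27.0
t 26.05 tcp [444.9 -44.7 194.8] rot [ 1.7995e+02  1.5000e-01 -8.2800e+01] w 27.3 F [-1.   0.1 -0.5]
 shift [-7.686 -4.099  1.263]
 turn [-1.0000e-02  2.7000e-02 -1.2829e+01]
```

View pics/c4.png

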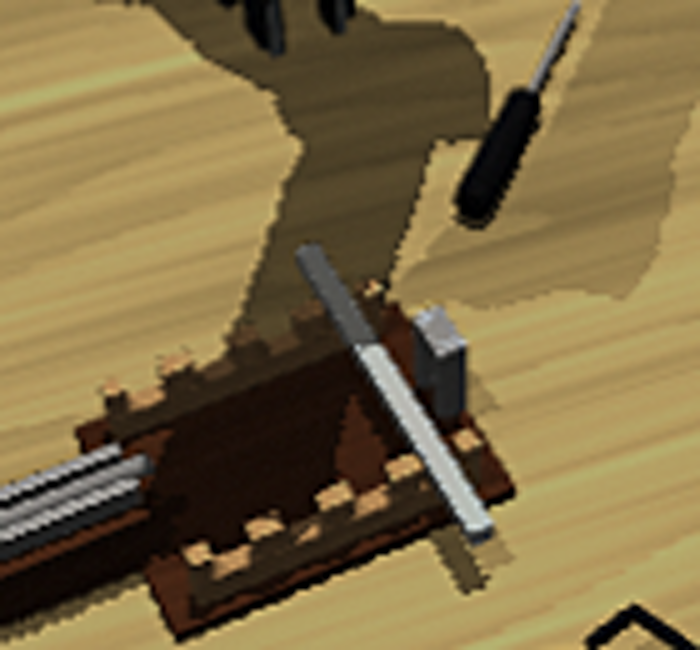

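Bar 1 is bedded. On to the y = -44 bar.

```bash
python3 -m jog '[[[0,0,0,-0.77,-0.41,0,0.35],[0,0,0,-0.77,-0.41,0,0.35],[0,0,0,-0.77,-0.41,0,0.35],[0,0,0,-0.77,-0.41,0,0.35],[0,0,0,-0.77,-0.41,0,0.35],[0,0,0,-0.77,-0.41,0,0.35],[0,0,0,-0.77,-0.41,0,0.35],[0,0,0,-0.77,-0.41,0,0.35],[0,0,0,-0.77,-0.41,0,0.35],[0,0,0,-0.77,-0.41,0,0.35]]]'
python3 -m jog '[[[0,0,-1,0,0,0,0.35],[0,0,-1,0,0,0,0.35],[0,0,-1,0,0,0,0.35],[0,0,-1,0,0,0,0.35],[0,0,-1,0,0,0,0.35],[0,0,-1,0,0,0,0.35],[0,0,-1,0,0,0,0.35],[0,0,-1,0,0,0,0.35],[0,0,-1,0,0,0,0.35],[0,0,-1,0,0,0,0.35]]]'
python3 -m jog '[[[0,0,-1,0,0,0,0.35],[0,0,-1,0,0,0,0.35],[0,0,-0.83,0,0,0,0.35],[0,0,0,0,0,0,0.35],[0,0,0,0,0,0,0.35]]]'
python3 - <<'E'
from h import *
b=W(BIN,(-141,-44,0)); gt([b[0],b[1],19],[180,0,-5.83])
s=snap('scene'); crop(s,330,130,470,250,5,'d1.png')
C=cloud(s)
for y in(-44,-88):
  m=(abs(C[...,2]-44)<4); Q=(C-BIN[1])@BIN[0]; m&=(abs(Q[...,1]-y)<14)&(Q[...,0]>-168)&(Q[...,0]<-85)
  for lo in(-166,-140,-110): 
    q=Q[m&(Q[...,0]>lo)&(Q[...,0]<lo+26)]; print(y,lo,len(q),np.median(q,0).round(1) if len(q) else '')
  print(Q[m][:,0].min())
E
```

```text
time_s: 26.88
tcp_pos: [569.0, 281.5, 193.0]
tcp_rot: [179.7, 0.0, -82.9]
contact_force: [1.2, 0.1, 0.6]
gripper_width: 30.1
time_s: 27.72
tcp_pos: [568.6, 279.8, 193.2]
tcp_rot: [179.9, 0.2, -22.6]
contact_force: [-0.1, -0.8, 0.8]
gripper_width: 30.0
time_s: 28.13
tcp_pos: [569.0, 279.9, 194.0]
tcp_rot: [-180.0, 0.2, -6.1]
contact_force: [0.3, -0.3, -0.4]
gripper_width: 30.3
t 28.13 tcp [569.  279.9 194. ] rot [-179.97    0.2    -6.07] w 30.3 F [ 0.3 -0.3 -0.4]
 shift [ 0.014 -0.024  5.051]
 turn [-0.005  0.033 -0.04 ]
-44 -166 30 [-148.4  -46.9   43.7]
-44 -140 41 [-126.   -48.8   44.2]
-44 -110 34 [-98.2 -47.5  43.9]
-159.0766827909995
-88 -166 32 [-149.   -92.3   43.5]
-88 -140 38 [-127.1  -92.3   43.5]
-88 -110 37 [-97.  -92.7  43.1]
-159.280876617149
```

View pics/d1.png

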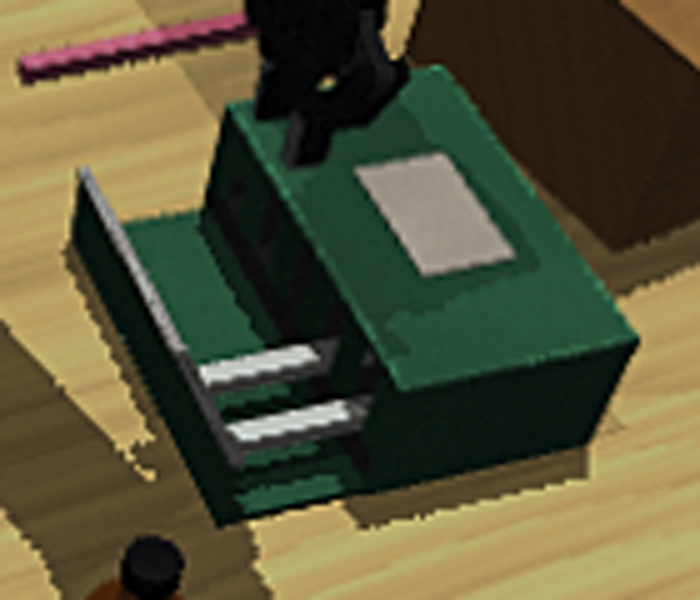

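```bash
python3 -m jog '[[[0,0,-0.04,0.02,0,0.8,0.35],[0,0,0,0,0,0.8,0.35],[0,0,0,0,0,0.8,0.35],[0,0,0,0,0,0.7,0.35],[0,0,0,0,0,0.5,0.35],[0,0,0,0,0,0.5,0.35],[0,0,0,0,0,0.5,0.35],[0,0,0,0,0,0.4,0.35],[0,0,0,0,0,0,0.35],[0,0,0,0,0,0,0.35]]]'
python3 - <<'E'
from h import *
b=W(BIN,(-141,-44,0)); gt([b[0],b[1],19],[180,0,-5.83])
E
```

```text
time_s: 29.02
tcp_pos: [569.8, 280.2, -5.3]
tcp_rot: [180.0, 0.1, -5.7]
contact_force: [-0.0, 0.2, 0.5]
gripper_width: 29.8
t 29.02 tcp [569.8 280.2  -5.3] rot [ 1.7999e+02  1.3000e-01 -5.7000e+00] w 29.8 F [-0.   0.2  0.5]
 shift [-0.023 -0.017  0.069]
 turn [0.001 0.022 0.022]
```

```bash
python3 -m jog '[[[0,0,0,-0.02,0,0.06,0.3],[0,0,0,0,0,0,0.2],[0,0,0,0,0,0,0.1],[0,0,0,0,0,0,0],[0,0,0,0,0,0,0],[0,0,0,0,0,0,0],[0,0,0,0,0,0,0]]]'
python3 -m jog '[[[-0.333,0,0,0,0.033,-0.175,0],[-0.333,0,0,0,0.033,-0.175,0],[-0.333,0,0,0,0.033,-0.175,0],[-0.333,0,0,0,0.033,-0.175,0],[-0.333,0,0,0,0.033,-0.175,0],[-0.333,0,0,0,0.033,-0.175,0],[-0.333,0,0,0,0.033,-0.175,0],[0,0,0,0,0,0,0],[0,0,0,0,0,0,0]]]'
python3 - <<'E'
from h import *
print(L(BIN,get_state()['tcp_pos']))
s=snap('scene'); crop(s,330,120,470,240,5,'d2.png')
E
```

```text
time_s: 29.6
tcp_pos: [570.0, 281.2, -6.1]
tcp_rot: [-179.9, -0.0, -5.6]
contact_force: [-0.2, -0.0, 3.1]
gripper_width: 13.1
time_s: 30.35
tcp_pos: [568.8, 277.7, 42.3]
tcp_rot: [166.1, 0.1, -5.6]
contact_force: [0.3, 1.3, 0.0]
gripper_width: 12.8
[-144.27361895  -44.16224688   42.28755338]
```

View pics/d2.png

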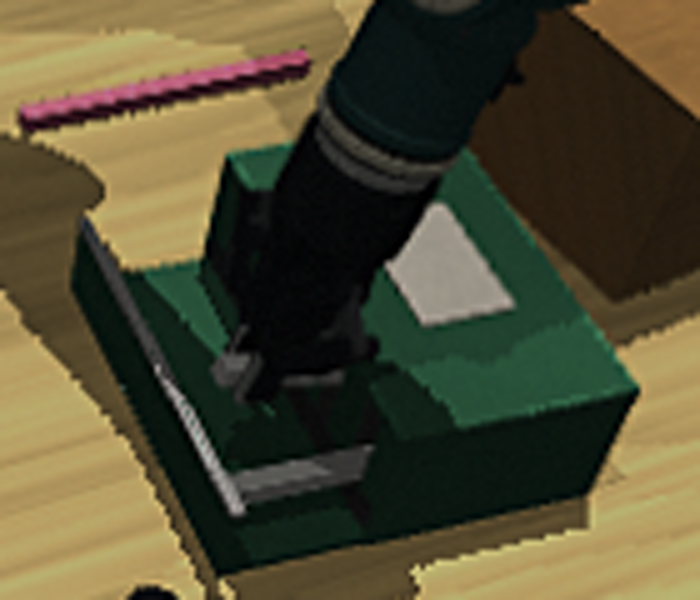

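```bash
python3 -m jog '[[[0,0,0,0,0.2,0,0],[0,0,0,0,0.4,0,0],[0,0,0,0,0.4,0,0],[0,0,0,0,0.4,0,0]]]'
python3 -m jog '[[[0,0,0,0,0.6,0,0],[0,0,0,0,0.6,0,0],[0,0,0,0,0.6,0,0],[0,0,0,0,0.6,0,0],[0,0,0,0,0.6,0,0],[0,0,0,0,0.6,0,0],[0,0,0,0,0.6,0,0],[0,0,0,0,0.6,0,0],[0,0,0,0,0.2,0,0],[0,0,0,0,0,0,0]]]'
python3 -m jog '[[[0,0,0,0,0.3,-0.6,0],[0,0,0,0,0.2,-0.7,0],[0,0,0,0,0.1,-0.7,0],[0.6,0,0,0,0,-0.4,0],[0.6,0,0,0,0,0,0],[0.6,0,0,0,0,0,0],[0.5,0,0,0,0,0,0],[0,0,0,0,0,0,0],[0,0,0,0,0,0,0]]]'
python3 - <<'E'
from h import *
s=snap('scene'); crop(s,260,120,400,220,5,'d3.png'); t=get_state()['tcp_pos']; 
C=cloud(s); print(t)
m=(C[...,2]>t[2]+30)&(C[...,2]<t[2]+60)&(abs(C[...,0]-t[0]-10)<40)&(C[...,1]>t[1]+20)&(C[...,1]<t[1]+230)
P=C[m]
for lo in range(30,200,25):
  q=P[(P[:,1]-t[1]>lo)&(P[:,1]-t[1]<lo+25)]; print(lo,len(q),(np.median(q,0)-t).round(1), q[:,2].max()-t[2])
print(P[:,1].max()-t[1])
E
```

```text
time_s: 30.73
tcp_pos: [563.2, 219.2, 56.6]
tcp_rot: [166.0, 0.1, -5.8]
contact_force: [0.5, 0.3, -0.4]
gripper_width: 12.5
time_s: 31.57
tcp_pos: [543.8, 25.5, 105.3]
tcp_rot: [166.1, 0.0, -6.0]
contact_force: [0.4, 0.2, -0.9]
gripper_width: 12.7
time_s: 32.32
tcp_pos: [544.6, 29.1, 203.2]
tcp_rot: [179.9, 0.1, -5.7]
contact_force: [-0.4, 0.1, -2.1]
gripper_width: 12.6
[544.65402868  29.97179761 202.93997128]
30 80 [10.  42.5 48.6] 52.12911689223239
55 79 [12.1 67.5 48.1] 51.781884580810384
80 78 [14.2 92.4 47.8] 51.493908167268984
105 79 [ 17.5 118.3  48. ] 52.43890535425686
130 76 [ 19.9 143.2  47.9] 51.401838369639904
155 73 [ 22.8 167.3  48.2] 51.82741915178926
180 43 [ 24.3 186.6  47.1] 51.65975777161785
195.97760051704444
```

View pics/d3.png

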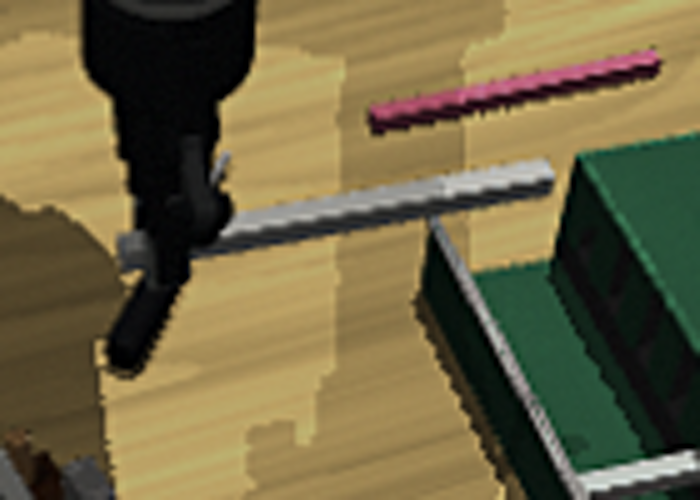

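```bash
python3 -m jog '[[[0,0,1,0,0,0,0],[0,0,1,0,0,0,0],[0,0,1,0,0,0,0],[0,0,1,0,0,0,0],[0,0,1,0,0,0,0],[0,0,1,0,0,0,0],[0,0,1,0,0,0,0],[0,0,1,0,0,0,0],[0,0,1,0,0,0,0],[0,0,1,0,0,0,0]]]'
python3 -m jog '[[[0,0,1,0,0,0,0],[0,0,1,0,0,0,0],[0,0,0.92,0,0,0,0],[0,0,0,0,0,0,0],[0,0,0,0,0,0,0]]]'
python3 - <<'E'
from h import *
p=W(RACK,(-88,-20,0)); gt([p[0],p[1],48],[180,0,-83.23])
E
```

```text
time_s: 33.2
tcp_pos: [544.6, 31.1, 202.6]
tcp_rot: [179.8, -0.1, -65.7]
contact_force: [0.8, -0.7, -1.5]
gripper_width: 12.9
time_s: 33.62
tcp_pos: [544.6, 30.5, 202.6]
tcp_rot: [179.8, -0.2, -82.9]
contact_force: [0.5, 0.0, -1.1]
gripper_width: 12.4
t 33.62 tcp [544.6  30.5 202.6] rot [179.83  -0.2  -82.86] w 12.4 F [ 0.5  0.  -1.1]
 shift [3.561 2.686 4.559]
 turn [ 0.029 -0.033  0.061]
```

```bash
python3 -m jog '[[[0,0,0,0.593,0.448,0,0],[0,0,0,0.593,0.448,0,0],[0,0,0,0.593,0.448,0,0],[0,0,0,0.593,0.448,0,0],[0,0,0,0.593,0.448,0,0],[0,0,0,0.593,0.448,0,0],[0,0,0,0,0,0.8,0],[0,0,0,0,0,0.8,0],[0,0,0,0,0,0.8,0],[0,0,0,0,0,0.8,0]]]'
python3 -m jog '[[[0,0,0,0,0,0,0],[0,0,0,0,0,0,0]]]'
cat >> h.py <<'E'
def barcheck(y,z0,z1,name=None):
    """bar y (rack) by depth in both cams between x=-110..110"""
    for n in('top','scene'):
        s=snap(n)
        C=cloud(s); Q=(C-RACK[1])@RACK[0]
        m=(Q[...,2]>z0)&(Q[...,2]<z1)&(abs(Q[...,1]-y)<16)&(abs(Q[...,0])<130)
        for lo in range(-120,120,30):
            q=Q[m&(Q[...,0]>lo)&(Q[...,0]<lo+30)]
            if len(q)>8: print(n,lo,len(q),np.median(q,0).round(1))
        if m.sum(): print(n,'x range',np.percentile(Q[m][:,0],[1,99]).round(1))
E
python3 - <<'E'
from h import *
p=W(RACK,(-88,-20,0)); gt([p[0],p[1],48],[180,0,-83.23])
t=get_state()['tcp_pos'][2]
barcheck(-20,t+46,t+58)
s=snap('scene'); crop(s,190,150,330,280,5,'d4.png')
E
```

```text
time_s: 34.45
tcp_pos: [455.2, -124.3, 74.4]
tcp_rot: [180.0, -0.1, -82.9]
contact_force: [0.6, 0.1, -1.4]
gripper_width: 12.8
time_s: 34.62
tcp_pos: [454.1, -125.2, 75.4]
tcp_rot: [179.8, -0.1, -83.1]
contact_force: [0.2, -0.6, -1.4]
gripper_width: 12.6
t 34.62 tcp [ 454.1 -125.2   75.4] rot [ 1.7977e+02 -8.0000e-02 -8.3080e+01] w 12.6 F [ 0.2 -0.6 -1.4]
 shift [-0.006 -0.035  1.359]
 turn [ 0.038 -0.014  0.025]
top 0 14 [ 26.6 -17.3 124.2]
top 30 54 [ 46.4 -18.6 124. ]
top 60 55 [ 74.6 -19.3 123.9]
top 90 29 [ 99.1 -18.9 123.7]
top x range [ 22.3 106.7]
scene -120 17 [-97.6 -20.2 127.3]
scene -90 67 [-76.8 -21.9 126.7]
scene -60 49 [-44.6 -23.7 126.4]
scene -30 54 [-14.4 -23.  126.7]
scene 0 58 [ 15.8 -23.6 125.8]
scene 30 58 [ 45.4 -23.6 125.7]
scene 60 62 [ 74.6 -23.1 125.4]
scene 90 52 [101.1 -23.5 124.9]
scene x range [-101.8  110.5]
```

View pics/d4.png

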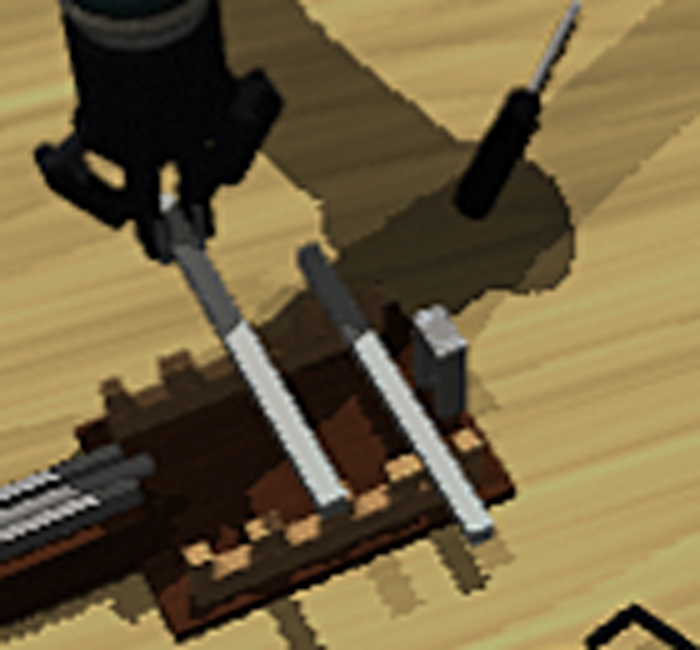

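```bash
python3 -m jog '[[[0,0,0,0,0,0.4,0],[0,0,0,0,0,0.4,0],[0,0,0,0,0,0.4,0],[0,0,0,0,0,0.3,0],[0,0,0,0,0,0.3,0],[0,0,0,0,0,0.25,0],[0,0,0,0,0,0,0],[0,0,0,0,0,0,0]]]'
python3 - <<'E'
from h import *
p=W(RACK,(-88,-20,0)); gt([p[0],p[1],18],[180,0,-83.23])
s=snap('scene'); crop(s,190,150,330,280,5,'d5.png')
E
```

```text
time_s: 35.43
tcp_pos: [455.9, -125.4, -5.5]
tcp_rot: [-180.0, -0.1, -83.1]
contact_force: [-0.5, 0.2, -1.4]
gripper_width: 12.7
t 35.43 tcp [ 455.9 -125.4   -5.5] rot [-1.7998e+02 -1.3000e-01 -8.3110e+01] w 12.7 F [-0.5  0.2 -1.4]
 shift [-0.017  0.014  0.087]
 turn [-0.004 -0.021  0.019]
```

View pics/d5.png

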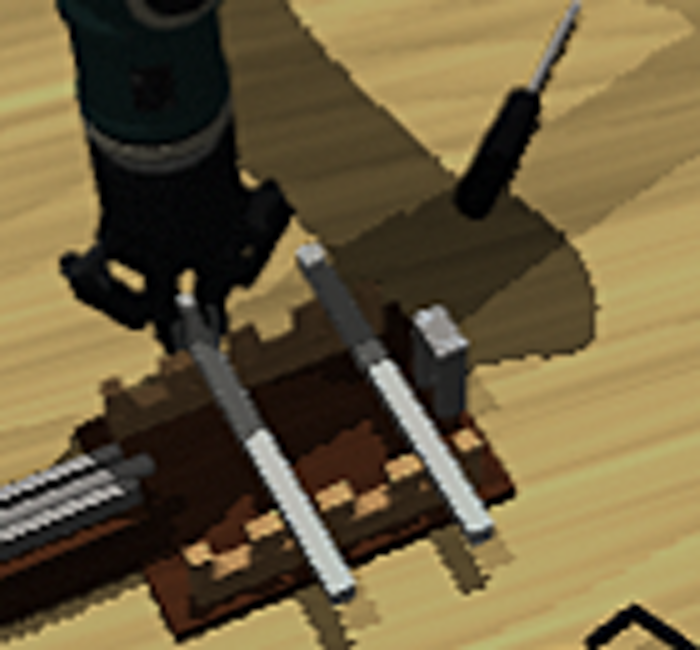

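The second bar is in both combs at -20. I'll lower a touch more, release, and go for the last bar.

```bash
python3 -m jog '[[[0,0,0,0,0,0.07,0],[0,0,0,0,0,0,0],[0,0,0,0,0,0,0.12],[0,0,0,0,0,0,0.2],[0,0,0,0,0,0,0.28],[0,0,0,0,0,0,0.32],[0,0,0,0,0,0,0.32],[0,0,0,0,0,0,0.32]]]'
python3 -m jog '[[[0,0,0,0,0,-0.3,0.32],[0,0,0,0,0,-0.6,0.32],[0,0,0,0,0,-0.9,0.32],[0,0,0,0,0,-0.9,0.32],[0,0,0,0,0,-0.9,0.32],[0,0,0,0,0,-0.9,0.32],[0,0,0,0,0,-0.6,0.32],[0,0,0,0,0,0,0.32],[0,0,0,0,0,0,0.32]]]'
python3 - <<'E'
from h import *
s=snap('scene'); crop(s,190,150,330,280,5,'d6.png')
barcheck(-20,38,50)
b=W(BIN,(-141,-88,0)); gt([b[0],b[1],172],[180,0,-5.83])
E
```

```text
time_s: 36.15
tcp_pos: [454.8, -125.2, -9.2]
tcp_rot: [179.9, -0.1, -83.1]
contact_force: [0.1, 0.5, -0.4]
gripper_width: 27.3
time_s: 36.9
tcp_pos: [455.7, -124.5, 195.5]
tcp_rot: [-180.0, -0.1, -83.1]
contact_force: [0.5, 1.1, 0.0]
gripper_width: 27.6
top 30 39 [ 52.9 -18.   44.8]
top 60 55 [ 74.4 -19.5  44.6]
top 90 35 [ 99.1 -18.5  44.4]
top x range [ 42.9 108.4]
scene -120 29 [-100.   -24.2   43.9]
scene -90 49 [-73.3 -23.2  44.4]
scene -60 65 [-49.3 -22.5  44.3]
scene -30 47 [-14.7 -22.9  44.3]
scene 0 54 [ 15.9 -23.3  44.6]
scene 30 57 [ 46.2 -23.   44.3]
scene 60 74 [ 71.3 -22.2  44.7]
scene 90 49 [103.4 -22.1  44.1]
scene x range [-104.2  111.1]
t 37.05 tcp [ 454.1 -124.4  193.7] rot [ 1.7981e+02 -5.0000e-02 -8.3150e+01] w 27.6 F [-0.4  0.3 -0.1]
 shift [-9.48  -5.135  1.193]
 turn [  0.033   0.015 -12.887]
```

View pics/d6.png

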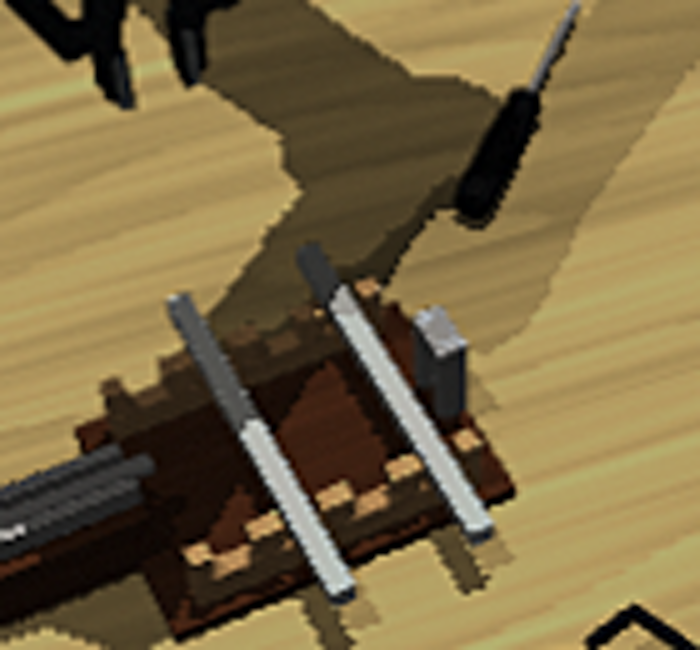

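```bash
python3 -m jog '[[[0,0,0,-0.79,-0.428,0,0.35],[0,0,0,-0.79,-0.428,0,0.35],[0,0,0,-0.79,-0.428,0,0.35],[0,0,0,-0.79,-0.428,0,0.35],[0,0,0,-0.79,-0.428,0,0.35],[0,0,0,-0.79,-0.428,0,0.35],[0,0,0,-0.79,-0.428,0,0.35],[0,0,0,-0.79,-0.428,0,0.35],[0,0,0,-0.79,-0.428,0,0.35],[0,0,0,-0.79,-0.428,0,0.35]]]'
python3 -m jog '[[[0,0,0,-0.79,-0.428,0,0.35],[0,0,0,-0.79,-0.428,0,0.35],[0,0,0,0,0,0,0.35],[0,0,-1,0,0,0,0.35],[0,0,-1,0,0,0,0.35],[0,0,-1,0,0,0,0.35],[0,0,-1,0,0,0,0.35],[0,0,-1,0,0,0,0.35],[0,0,-1,0,0,0,0.35],[0,0,-1,0,0,0,0.35]]]'
python3 -m jog '[[[0,0,-1,0,0,0,0.35],[0,0,-1,0,0,0,0.35],[0,0,-1,0,0,0,0.35],[0,0,-1,0,0,0,0.35],[0,0,-1,0,0,0,0.35],[0,0,-0.89,0,0,0,0.35],[0,0,0,0,0,0,0.35],[0,0,0,0,0,0,0.35]]]'
python3 - <<'E'
from h import *
b=W(BIN,(-141,-88,0)); gt([b[0],b[1],19],[180,0,-5.83])
s=snap('scene'); crop(s,330,130,470,250,5,'e1.png')
E
```

```text
time_s: 37.88
tcp_pos: [587.0, 210.5, 192.1]
tcp_rot: [179.8, -0.1, -83.2]
contact_force: [0.2, -0.7, 1.0]
gripper_width: 29.7
time_s: 38.72
tcp_pos: [613.1, 275.2, 192.0]
tcp_rot: [179.7, 0.1, -40.9]
contact_force: [0.6, -0.8, -0.1]
gripper_width: 29.8
time_s: 39.38
tcp_pos: [613.4, 275.3, 192.7]
tcp_rot: [179.9, 0.2, -6.0]
contact_force: [-0.0, 0.2, 0.3]
gripper_width: 29.9
t 39.38 tcp [613.4 275.3 192.7] rot [ 1.7986e+02  1.7000e-01 -6.0200e+00] w 29.9 F [-0.   0.2  0.3]
 shift [-4.000e-03 -4.100e-02  5.017e+00]
 turn [ 0.024  0.028 -0.031]
```

View pics/e1.png

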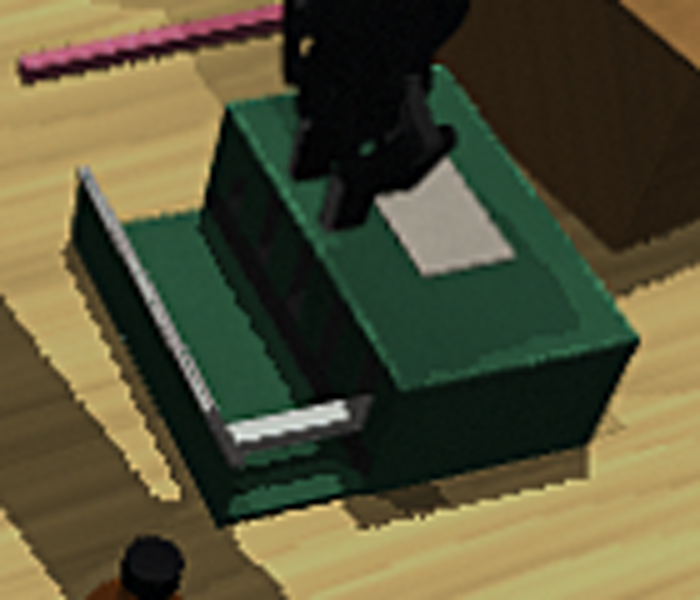

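One bar is left and it hasn't moved (crop (290,425)). Descend.

```bash
python3 -m jog '[[[0,0,-0.03,0,-0.04,0.8,0.35],[0,0,0,0,0,0.8,0.35],[0,0,0,0,0,0.8,0.35],[0,0,0,0,0,0.7,0.35],[0,0,0,0,0,0.5,0.35],[0,0,0,0,0,0.5,0.35],[0,0,0,0,0,0.5,0.35],[0,0,0,0,0,0.4,0.35],[0,0,0,0,0,0,0.35],[0,0,0,0,0,0,0.35]]]'
python3 - <<'E'
from h import *
b=W(BIN,(-141,-88,0)); gt([b[0],b[1],19],[180,0,-5.83])
E
```

```text
time_s: 40.27
tcp_pos: [613.3, 276.8, -6.9]
tcp_rot: [179.8, 0.1, -5.7]
contact_force: [0.8, 0.5, 0.2]
gripper_width: 30.0
t 40.27 tcp [613.3 276.8  -6.9] rot [ 1.7981e+02  1.3000e-01 -5.6900e+00] w 30.0 F [0.8 0.5 0.2]
 shift [-0.014  0.009  0.027]
 turn [0.032 0.021 0.023]
```

```bash
python3 -m jog '[[[0,0,0,-0.01,0,0.03,0.3],[0,0,0,0,0,0,0.2],[0,0,0,0,0,0,0.1],[0,0,0,0,0,0,0],[0,0,0,0,0,0,0],[0,0,0,0,0,0,0],[0,0,0,0,0,0,0]]]'
python3 -m jog '[[[-0.333,0,0,0,0.033,-0.175,0],[-0.333,0,0,0,0.033,-0.175,0],[-0.333,0,0,0,0.033,-0.175,0],[-0.333,0,0,0,0.033,-0.175,0],[-0.333,0,0,0,0.033,-0.175,0],[-0.333,0,0,0,0.033,-0.175,0],[-0.333,0,0,0,0.033,-0.175,0],[0,0,0,0,0,0,0],[0,0,0,0,0,0,0]]]'
python3 - <<'E'
from h import *
print(L(BIN,get_state()['tcp_pos']))
s=snap('scene'); crop(s,330,120,470,240,5,'e2.png')
E
```

```text
time_s: 40.85
tcp_pos: [614.0, 277.7, -6.4]
tcp_rot: [180.0, -0.0, -5.6]
contact_force: [1.5, -0.5, 4.8]
gripper_width: 12.8
time_s: 41.6
tcp_pos: [612.7, 274.4, 41.8]
tcp_rot: [166.0, 0.1, -5.6]
contact_force: [0.5, 1.0, 0.7]
gripper_width: 12.6
[-143.10728993  -88.16907998   41.76996282]
```

View pics/e2.png

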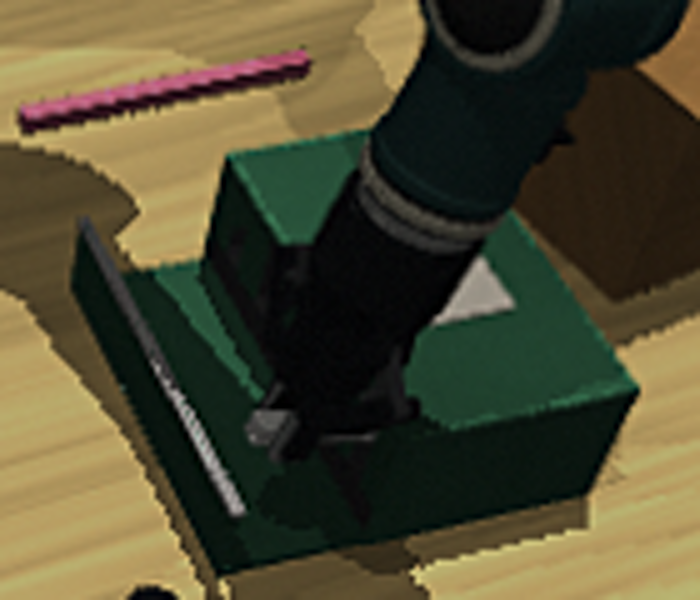

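```bash
python3 -m jog '[[[0,0,0,0,0.2,0,0],[0,0,0,0,0.4,0,0],[0,0,0,0,0.4,0,0],[0,0,0,0,0.4,0,0]]]'
python3 -m jog '[[[0,0,0,0,0.6,0,0],[0,0,0,0,0.6,0,0],[0,0,0,0,0.6,0,0],[0,0,0,0,0.6,0,0],[0,0,0,0,0.6,0,0],[0,0,0,0,0.6,0,0],[0,0,0,0,0.6,0,0],[0,0,0,0,0.6,0,0],[0,0,0,0,0.2,0,0],[0,0,0,0,0,0,0]]]'
python3 -m jog '[[[0,0,0,0,0.3,-0.6,0],[0,0,0,0,0.2,-0.7,0],[0,0,0,0,0.1,-0.7,0],[0.6,0,0,0,0,-0.4,0],[0.6,0,0,0,0,0,0],[0.6,0,0,0,0,0,0],[0.5,0,0,0,0,0,0],[0,0,0,0,0,0,0],[0,0,0,0,0,0,0]]]'
python3 - <<'E'
from h import *
s=snap('scene'); crop(s,260,120,400,220,5,'e3.png'); t=get_state()['tcp_pos']; 
C=cloud(s); print(t)
m=(C[...,2]>t[2]+30)&(C[...,2]<t[2]+60)&(abs(C[...,0]-t[0]-10)<40)&(C[...,1]>t[1]+20)&(C[...,1]<t[1]+230)
P=C[m]
for lo in range(30,200,25):
  q=P[(P[:,1]-t[1]>lo)&(P[:,1]-t[1]<lo+25)]; print(lo,len(q),(np.median(q,0)-t).round(1) if len(q) else '')
print(P[:,1].max()-t[1])
E
```

```text
time_s: 41.98
tcp_pos: [607.1, 215.7, 56.4]
tcp_rot: [165.8, 0.1, -5.8]
contact_force: [-0.4, -0.2, -0.5]
gripper_width: 12.8
time_s: 42.82
tcp_pos: [587.7, 21.8, 105.8]
tcp_rot: [165.9, 0.0, -6.0]
contact_force: [-0.4, -0.1, -1.1]
gripper_width: 12.5
time_s: 43.57
tcp_pos: [588.6, 26.3, 203.6]
tcp_rot: [179.7, 0.1, -5.7]
contact_force: [-0.0, 0.6, -0.1]
gripper_width: 12.7
[588.65813392  27.24651285 203.28286838]
30 78 [ 9.7 43.4 48.5]
55 86 [12.2 67.6 49.1]
80 80 [15.1 92.3 49.1]
105 83 [ 17.4 117.2  48.1]
130 80 [ 19.7 142.8  48. ]
155 79 [ 22.5 167.5  47.6]
180 49 [ 24.9 188.3  47.9]
198.58353408501785
```

View pics/e3.png

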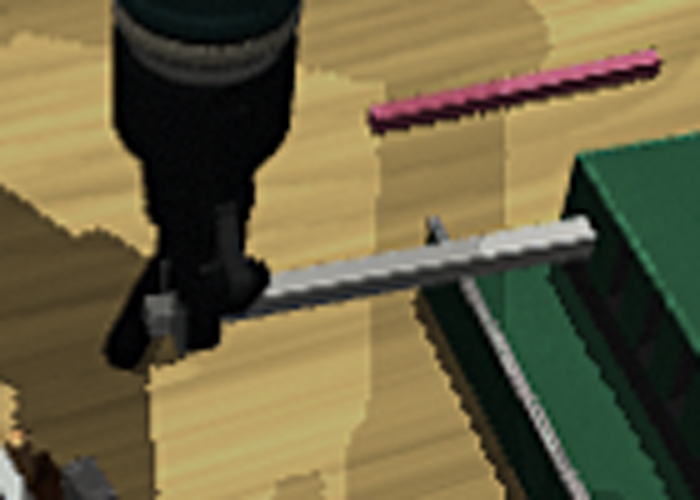

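```bash
python3 -m jog '[[[0,0,1,0,0,0,0],[0,0,1,0,0,0,0],[0,0,1,0,0,0,0],[0,0,1,0,0,0,0],[0,0,1,0,0,0,0],[0,0,1,0,0,0,0],[0,0,1,0,0,0,0],[0,0,1,0,0,0,0],[0,0,1,0,0,0,0],[0,0,1,0,0,0,0]]]'
python3 -m jog '[[[0,0,1,0,0,0,0],[0,0,1,0,0,0,0],[0,0,0.92,0,0,0,0],[0,0,0,0,0,0,0],[0,0,0,0,0,0,0]]]'
python3 - <<'E'
from h import *
p=W(RACK,(-89,-60,0)); gt([p[0],p[1],48],[180,0,-83.23])
E
```

```text
time_s: 44.45
tcp_pos: [588.7, 28.5, 202.8]
tcp_rot: [179.7, -0.3, -65.7]
contact_force: [0.1, 0.4, -0.6]
gripper_width: 13.1
time_s: 44.87
tcp_pos: [588.6, 27.9, 202.8]
tcp_rot: [179.8, -0.4, -82.9]
contact_force: [-0.2, 0.3, -1.1]
gripper_width: 12.6
t 44.87 tcp [588.6  27.9 202.8] rot [179.78  -0.37 -82.86] w 12.6 F [-0.2  0.3 -1.1]
 shift [4.344 3.797 4.587]
 turn [ 0.036 -0.061  0.062]
```

```bash
python3 -m jog '[[[0,-0.06,0.05,0.543,0.472,0,0],[0,0,0,0.543,0.472,0,0],[0,0,0,0.543,0.472,0,0],[0,0,0,0.543,0.472,0,0],[0,0,0,0.543,0.472,0,0],[0,0,0,0.543,0.472,0,0],[0,0,0,0.543,0.472,0,0],[0,0,0,0.543,0.472,0,0],[0,0,0,0,0,0,0],[0,0,0,0,0,0,0]]]'
python3 -m jog '[[[0,0,0,0,0,0.8,0],[0,0,0,0,0,0.8,0],[0,0,0,0,0,0.8,0],[0,0,0,0,0,0.8,0],[0,0,0,0,0,0,0],[0,0,0,0,0,0,0]]]'
python3 - <<'E'
from h import *
p=W(RACK,(-89,-60,0)); gt([p[0],p[1],48],[180,0,-83.23])
t=get_state()['tcp_pos'][2]
barcheck(-60,t+46,t+58)
s=snap('scene'); crop(s,190,150,330,280,5,'e4.png')
E
```

```text
time_s: 45.7
tcp_pos: [458.1, -164.2, 204.0]
tcp_rot: [179.9, 0.2, -83.5]
contact_force: [0.3, 0.2, -1.5]
gripper_width: 13.1
time_s: 46.2
tcp_pos: [458.0, -162.7, 75.3]
tcp_rot: [179.7, 0.1, -83.3]
contact_force: [-0.5, -0.2, -0.3]
gripper_width: 12.9
t 46.2 tcp [ 458.  -162.7   75.3] rot [ 1.7972e+02  1.1000e-01 -8.3340e+01] w 12.9 F [-0.5 -0.2 -0.3]
 shift [ 0.054 -0.025  1.356]
 turn [ 0.047  0.018 -0.018]
top 0 18 [ 25.7 -56.7 124.9]
top 30 57 [ 44.7 -58.2 124.4]
top 60 58 [ 75.6 -58.1 123.7]
top 90 33 [ 99.5 -58.4 124.3]
top x range [ 20.3 106.1]
scene -120 21 [-97.3 -56.5 127.4]
scene -90 67 [-77.6 -59.7 127.3]
scene -60 43 [-44.9 -60.6 126.9]
scene -30 54 [-14.1 -61.7 126.5]
scene 0 56 [ 15.1 -62.6 126. ]
scene 30 61 [ 44.9 -62.3 126.2]
scene 60 63 [ 76.  -62.6 125.4]
scene 90 50 [100.6 -63.  125.3]
scene x range [-103.7  109.6]
```

View pics/e4.png

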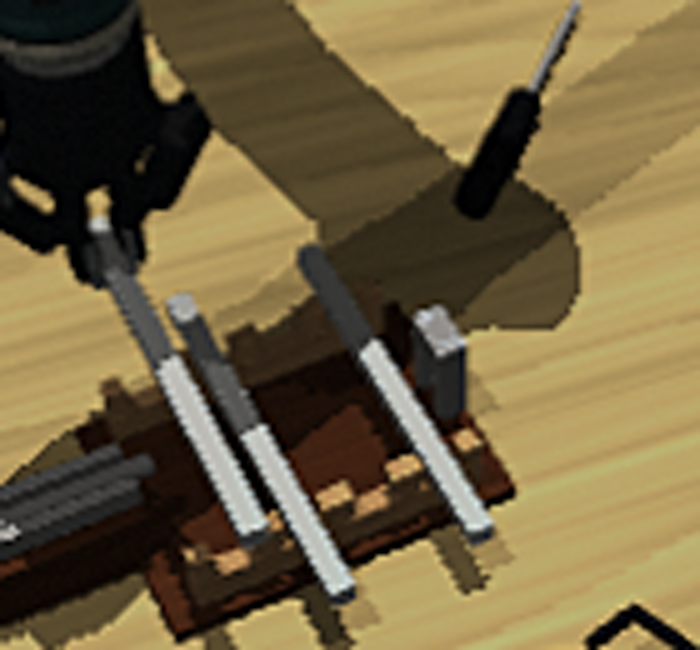

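```bash
python3 -m jog '[[[0,0,0,0.05,0,0.3,0],[0,0,0,0,0,0.4,0],[0,0,0,0,0,0.4,0],[0,0,0,0,0,0.4,0],[0,0,0,0,0,0.3,0],[0,0,0,0,0,0.25,0],[0,0,0,0,0,0,0],[0,0,0,0,0,0,0]]]'
python3 - <<'E'
from h import *
p=W(RACK,(-89,-60,0)); gt([p[0],p[1],18],[180,0,-83.23])
s=snap('scene'); crop(s,190,150,330,280,5,'e5.png')
E
```

```text
time_s: 47.02
tcp_pos: [459.3, -165.5, -5.4]
tcp_rot: [180.0, 0.1, -83.4]
contact_force: [0.2, -0.8, -0.6]
gripper_width: 12.4
t 47.02 tcp [ 459.3 -165.5   -5.4] rot [ 1.7996e+02  5.0000e-02 -8.3430e+01] w 12.4 F [ 0.2 -0.8 -0.6]
 shift [-0.023  0.006  0.091]
 turn [ 0.006  0.008 -0.033]
```

View pics/e5.png

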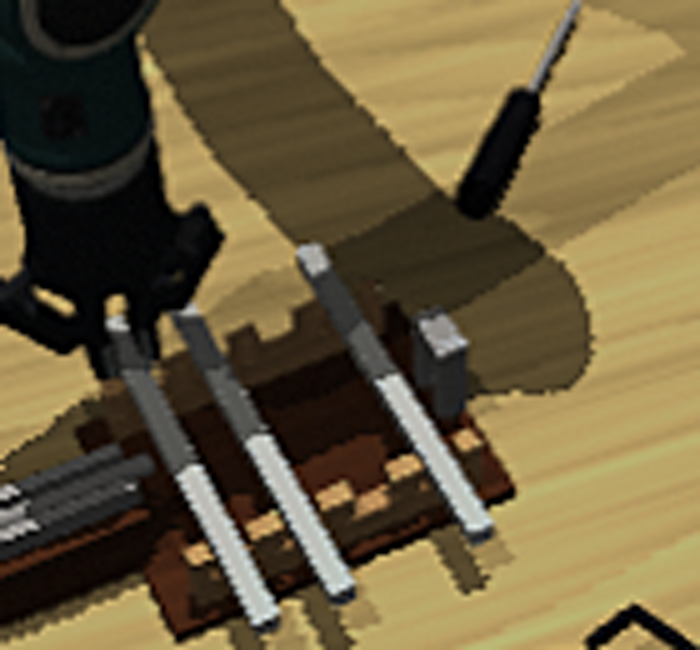

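```bash
python3 -m jog '[[[0,0,0,0,0,0.07,0],[0,0,0,0,0,0,0],[0,0,0,0,0,0,0.12],[0,0,0,0,0,0,0.2],[0,0,0,0,0,0,0.26],[0,0,0,0,0,0,0.28],[0,0,0,0,0,0,0.28],[0,0,0,0,0,0,0.28]]]'
python3 -m jog '[[[0,0,0,0,0,-0.3,0.28],[0,0,0,0,0,-0.6,0.28],[0,0,0,0,0,-0.9,0.28],[0,0,0,0,0,-0.9,0.28],[0,0,0,0,0,-0.9,0.28],[0,0,0,0,0,-0.9,0.28],[0,0,0,0,0,-0.6,0.28],[0,0,0,0,0,0,0.28],[0,0,0,0,0,0,0.28]]]'
python3 - <<'E'
from h import *
s=snap('scene'); crop(s,190,150,330,280,5,'e6.png')
for y in(-60,-20,60): barcheck(y,38,50)
p=W(RACK,(0,-273,0)); gt([p[0],p[1],71],[180,0,-83.23])
E
```

```text
time_s: 47.73
tcp_pos: [458.4, -165.2, -9.0]
tcp_rot: [179.9, 0.1, -83.4]
contact_force: [-0.8, -0.5, 0.4]
gripper_width: 23.9
time_s: 48.48
tcp_pos: [459.5, -165.3, 195.8]
tcp_rot: [-180.0, 0.1, -83.4]
contact_force: [-0.0, 0.9, -0.5]
gripper_width: 23.9
top 30 39 [ 53.1 -63.   44.7]
top 60 59 [ 73.4 -62.7  44.3]
top 90 56 [104.1 -63.2  44.9]
top x range [ 43.7 129.3]
scene -90 33 [-71.2 -64.2  44.5]
scene -60 54 [-50.6 -64.8  44. ]
scene -30 45 [-14.6 -66.2  44. ]
scene 0 43 [ 15.1 -65.7  44.4]
scene 30 58 [ 46.1 -66.7  44.6]
scene 60 75 [ 70.6 -65.5  45.1]
scene 90 53 [103.5 -66.3  44.2]
scene x range [-78.8 128.4]
top 0 15 [ 25.5 -16.9  44.5]
top 30 63 [ 47.2 -19.9  44.1]
top 60 58 [ 73.1 -19.3  44.6]
top 90 34 [100.  -19.   44.5]
top x range [ 22.9 108.5]
scene -120 27 [-99.5 -23.7  44.6]
scene -90 47 [-75.1 -22.7  44. ]
scene -60 60 [-48.9 -23.   44.2]
scene -30 52 [-15.7 -23.2  44.6]
scene 0 55 [ 15.4 -23.6  44.3]
scene 30 57 [ 46.9 -22.5  44.6]
scene 60 71 [ 71.1 -22.8  44.3]
scene 90 52 [101.8 -22.9  44. ]
scene x range [-105.7  111.3]
top -30 30 [-8.7 61.9 44.3]
top 0 54 [15.4 60.6 44.7]
top 30 62 [47.1 60.9 44.5]
top 60 56 [73.9 60.3 44.3]
top 90 34 [99.7 60.3 44.3]
top x range [-15.  107.9]
scene -120 26 [-99.9  57.9  43.4]
scene -90 45 [-73.6  58.6  44.2]
scene -60 61 [-47.3  58.5  44.6]
scene -30 47 [-13.5  56.9  44. ]
scene 0 49 [15.3 56.7 44.6]
scene 30 57 [46.1 57.3 44.1]
scene 60 70 [73.  57.8 44.3]
scene 90 45 [102.2  56.1  43.7]
scene x range [-106.2  110.3]
t 48.83 tcp [ 458.3 -165.6  194.3] rot [ 1.798e+02  9.000e-02 -8.349e+01] w 23.9 F [-0.2  0.8  0.8]
 shift [ 5.301 -2.282  3.741]
 turn [ 0.034  0.016 -0.043]
```

View pics/e6.png

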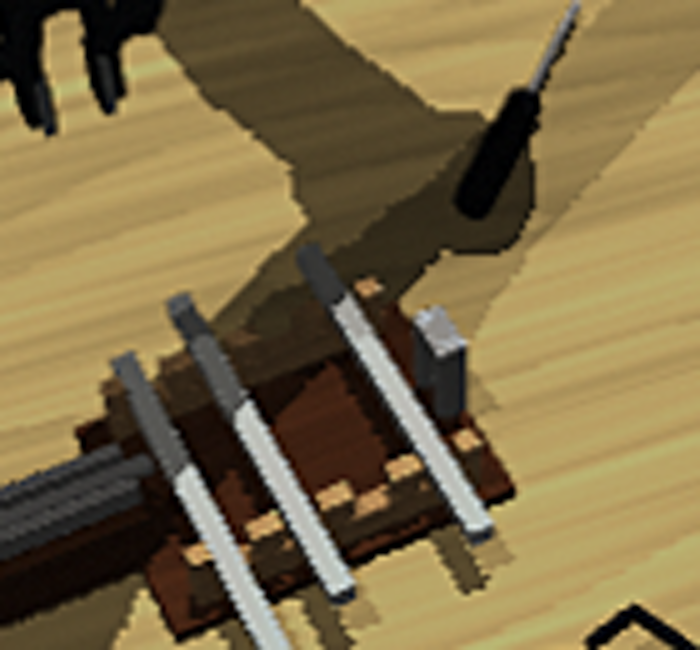

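The top crop shows the -60 bar has been knocked about 2–3 cm along +x; it's still in its notches, but off centre. I'll measure it and re-centre.

Run:
```python
from h import *
for n in('top','scene'):
  s=snap(n); C=cloud(s); Q=(C-RACK[1])@RACK[0]
  for y in(-62,-20,60):
    m=(Q[...,2]>40)&(Q[...,2]<49)&(abs(Q[...,1]-y)<12)&(abs(Q[...,0])<180)&~((abs(abs(Q[...,0])-60)<0))
    print(n,y,np.sort(Q[m][:,0])[[0,3,-4,-1]].round(1))
s=snap('scene'); crop(s,190,200,290,300,6,'f1.png')
p=W(RACK,(98,-61,0)); gt([p[0],p[1],160],[180,0,-83.23])
```

```text
top -62 [ 41.6  44.5 133.3 134. ]
top -20 [ 19.   24.  107.2 108.8]
top 60 [-18.8 -14.6 107.5 108.9]
scene -62 [-83.9 -80.3 136.3 138.4]
scene -20 [-111.  -106.   111.2  113. ]
scene 60 [-109.2 -104.8  110.8  111.8]
t 48.98 tcp [ 458.6 -165.7  194.7] rot [ 1.7984e+02  8.0000e-02 -8.3480e+01] w 24.0 F [-0.2 -0.3 -0.5]
 shift [-0.017 -4.692  1.53 ]
 turn [ 0.026  0.014 -0.042]
```

View pics/f1.png

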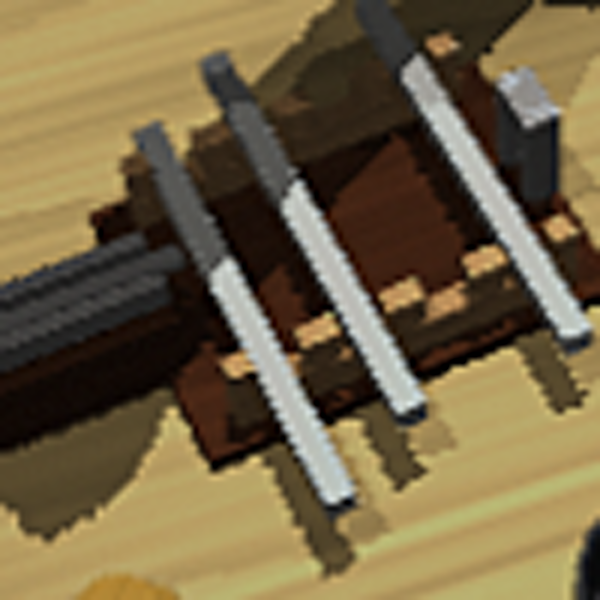

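```bash
python3 -m jog '[[[0,0,-0.04,0.03,-0.61,0,0.35],[0,0,0,0,-0.61,0,0.35],[0,0,0,0,-0.61,0,0.35],[0,0,0,0,-0.61,0,0.35],[0,0,0,0,-0.61,0,0.35],[0,0,0,0,-0.61,0,0.35],[0,0,0,0,-0.61,0,0.35],[0,0,0,0,-0.61,0,0.35],[0,0,0,0,0,0,0.35],[0,0,0,0,0,0,0.35]]]'
python3 - <<'E'
from h import *
p=W(RACK,(105,-63,0)); gt([p[0],p[1],19],[180,0,-83.23])
E
```

```text
time_s: 49.82
tcp_pos: [653.2, -143.7, 193.7]
tcp_rot: [179.8, 0.0, -83.2]
contact_force: [0.1, -0.5, -0.3]
gripper_width: 29.9
t 49.82 tcp [ 653.2 -143.7  193.7] rot [ 1.798e+02  4.000e-02 -8.315e+01] w 29.9 F [ 0.1 -0.5 -0.3]
 shift [0.026 0.015 5.042]
 turn [0.034 0.007 0.013]
```

```bash
python3 -m jog '[[[0.03,0,0,0.03,0.01,0.8,0.3],[0,0,0,0,0,0.8,0.3],[0,0,0,0,0,0.8,0.3],[0,0,0,0,0,0.7,0.3],[0,0,0,0,0,0.5,0.3],[0,0,0,0,0,0.5,0.3],[0,0,0,0,0,0.5,0.3],[0,0,0,0,0,0.4,0.3],[0,0,0,0,0,0,0.3],[0,0,0,0,0,0,0.3]]]'
python3 - <<'E'
from h import *
p=W(RACK,(105,-63,0)); gt([p[0],p[1],19],[180,0,-83.23])
s=snap('scene'); crop(s,170,180,290,280,6,'f2.png')
E
```

```text
time_s: 50.65
tcp_pos: [651.8, -145.0, -5.7]
tcp_rot: [180.0, 0.1, -83.3]
contact_force: [0.9, -0.2, 0.3]
gripper_width: 25.5
t 50.65 tcp [ 651.8 -145.    -5.7] rot [ 1.7998e+02  8.0000e-02 -8.3250e+01] w 25.5 F [ 0.9 -0.2  0.3]
 shift [-0.005 -0.006  0.058]
 turn [ 0.003  0.013 -0.004]
```

View pics/f2.png

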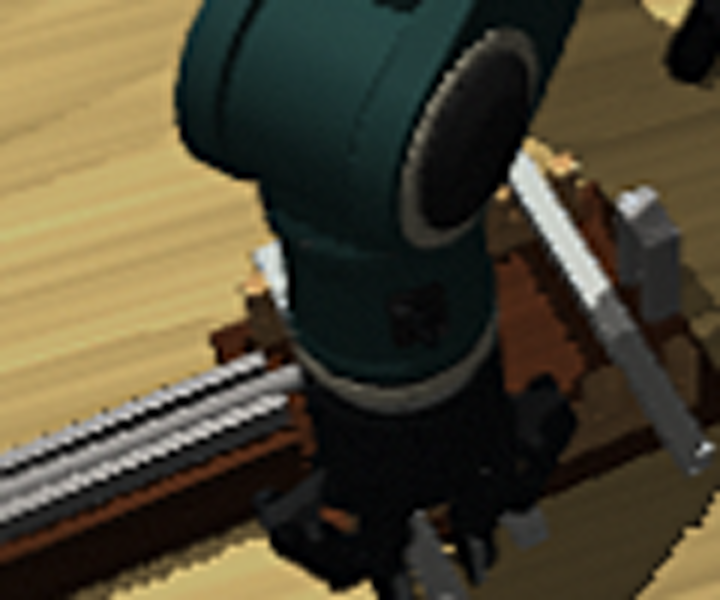

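```bash
python3 -m jog '[[[0,0,0,0,0,0.05,0.2],[0,0,0,0,0,0,0.1],[0,0,0,0,0,0,0],[0,0,0,0,0,0,0],[0,0,0,0,0,0,0],[0,0,0,0,0,0,0],[0,0,0,0,0,0,0]]]'
python3 -m jog '[[[0,0,0,0,0,-0.08,0],[0,0,0,0,0.12,0,0],[0,0,0,-0.03,0.2,0,0],[0,0,0,-0.03,0.2,0,0],[0,0,0,0,0.11,0,0],[0,0,0,0,0,0,0],[0,0,0,0,0,0.08,0],[0,0,0,0,0,0,0]]]'
python3 - <<'E'
from h import *
p=W(RACK,(80,-61,0)); gt([p[0],p[1],19],[180,0,-83.23])
E
```

```text
time_s: 51.28
tcp_pos: [653.5, -145.1, -6.4]
tcp_rot: [-179.8, 0.0, -83.2]
contact_force: [0.4, -1.3, 6.4]
gripper_width: 12.7
time_s: 51.95
tcp_pos: [627.0, -145.3, -6.2]
tcp_rot: [-180.0, 0.2, -83.2]
contact_force: [-4.8, 1.5, 11.9]
gripper_width: 12.9
t 51.95 tcp [ 627.  -145.3   -6.2] rot [-1.7997e+02  1.7000e-01 -8.3220e+01] w 12.9 F [-4.8  1.5 11.9]
 shift [0.011 0.004 0.046]
 turn [-0.006  0.028  0.002]
```

```bash
python3 -m jog '[[[0,0,0,0,0,-0.05,0],[0,0,0,0,0,0,0.12],[0,0,0,0,0,0,0.2],[0,0,0,0,0,0,0.26],[0,0,0,0,0,0,0.28],[0,0,0,0,0,0,0.28],[0,0,0,0,0,0,0.28]]]'
python3 -m jog '[[[0,0,0,0,0,-0.3,0.28],[0,0,0,0,0,-0.6,0.28],[0,0,0,0,0,-0.9,0.28],[0,0,0,0,0,-0.9,0.28],[0,0,0,0,0,-0.9,0.28],[0,0,0,0,0,-0.9,0.28],[0,0,0,0,0,-0.6,0.28],[0,0,0,0,0,0,0.5],[0,0,0,0,0,0,0.5]]]'
python3 - <<'E'
from h import *
p=W(RACK,(0,-273,0)); gt([p[0],p[1],71],[180,0,-83.23])
E
```

```text
time_s: 52.53
tcp_pos: [627.3, -145.3, -5.6]
tcp_rot: [-179.9, 0.1, -83.2]
contact_force: [0.5, 0.7, 0.1]
gripper_width: 23.7
time_s: 53.28
tcp_pos: [627.7, -146.0, 200.7]
tcp_rot: [-179.8, 0.1, -83.2]
contact_force: [-0.7, 0.8, 0.0]
gripper_width: 42.8
t 53.28 tcp [ 627.7 -146.   200.7] rot [-1.7975e+02  8.0000e-02 -8.3230e+01] w 42.8 F [-0.7  0.8  0. ]
 shift [5.297 2.036 3.901]
 turn [-0.041  0.013  0.   ]
```

Move over to above the knob, then check all the bars unobstructed.

```bash
python3 -m jog '[[[0,0,0,0.663,0.254,0,0.5],[0,0,0,0.663,0.254,0,0.5],[0,0,0,0.663,0.254,0,0.5],[0,0,0,0.663,0.254,0,0.5],[0,0,0,0.663,0.254,0,0.5],[0,0,0,0.663,0.254,0,0.5],[0,0,0,0.663,0.254,0,0.5],[0,0,0,0.663,0.254,0,0.5],[0,0,0,0,0,0,0.5],[0,0,0,0,0,0,0.5]]]'
python3 - <<'E'
from h import *
s=snap('scene'); crop(s,130,180,310,310,4,'g1.png')
for n in('top','scene'):
  s=snap(n); C=cloud(s); Q=(C-RACK[1])@RACK[0]
  for y in(-60,-20,60):
    m=(Q[...,2]>40)&(Q[...,2]<49)&(abs(Q[...,1]-y)<12)&(abs(Q[...,0])<180)
    if m.sum()>10: print(n,y,np.sort(Q[m][:,0])[[0,3,-4,-1]].round(1),np.median(Q[m],0).round(1))
m=(Q[...,2]>85)&(Q[...,2]<110)&(abs(Q[...,1]+273)<20)&(abs(Q[...,0])<20); print('knob',np.median(Q[m],0))
p=W(RACK,(0,-273,0)); gt([p[0],p[1],71],[180,0,-83.23])
E
```

```text
time_s: 54.12
tcp_pos: [569.4, -367.6, 197.0]
tcp_rot: [180.0, 0.1, -83.5]
contact_force: [0.5, 0.2, 0.5]
gripper_width: 42.6
top -60 [-110.3 -108.5  -68.5  -65.6] [-89.1 -60.1  44.2]
top -20 [-110.  -108.3  -82.1  -78.2] [-96.4 -22.8  44.2]
top 60 [ 90.2  93.2 107.6 109.4] [99.5 59.4 44.6]
scene -60 [-107.3 -103.9  111.9  112.2] [ 17.1 -63.1  44.4]
scene -20 [-107.8 -107.2  112.   113.3] [ 12.6 -22.7  44.2]
scene 60 [-108.3 -105.3  110.8  112.1] [12.8 57.3 44.2]
knob [   5.27820275 -274.34795038  104.37434731]
t 54.27 tcp [ 572.  -364.2  197.1] rot [-179.98    0.19  -83.12] w 42.8 F [-0.4  0.2 -0.1]
 shift [ 0.052 -0.005  3.828]
 turn [-0.003  0.031  0.018]
```

View pics/g1.png

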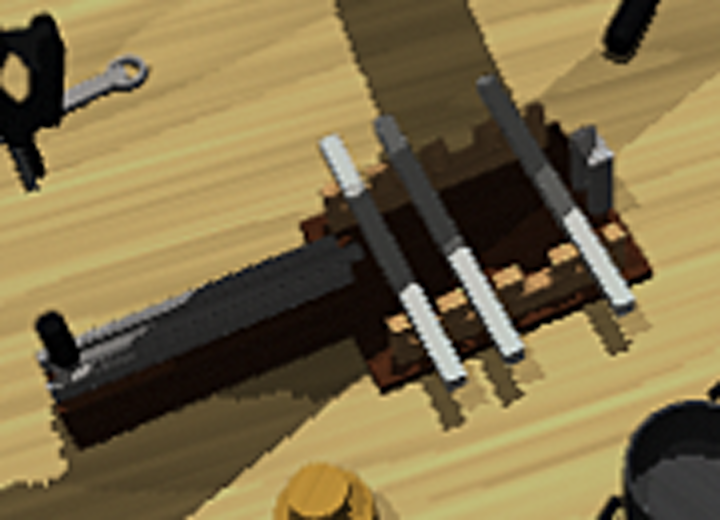

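All three bars are centred and bedded. Now grip the knob and shoot the bolt.

```bash
python3 -m jog '[[[0,0,0,0.05,0,0.5,0.5],[0,0,0,0,0,0.7,0.5],[0,0,0,0,0,0.7,0.5],[0,0,0,0,0,0.7,0.5],[0,0,0,0,0,0.6,0.5],[0,0,0,0,0,0.4,0.5],[0,0,0,0,0,0.2,0.5],[0,0,0,0,0,0,0.5],[0,0,0,0,0,0,0.3]]]'
python3 -m jog '[[[0,0,0,0,0,0,0.1],[0,0,0,0,0,0,0],[0,0,0,0,0,0,0],[0,0,0,0,0,0,0],[0,0,0,0,0,0,0],[0,0,0,0,0,0,0]]]'
python3 - <<'E'
from h import *
s=snap('scene'); crop(s,110,180,290,300,4,'g2.png')
p=W(RACK,(0,-101,0)); gt([p[0],p[1],71],[180,0,-83.23])
E
```

```text
time_s: 55.02
tcp_pos: [572.4, -367.7, 46.8]
tcp_rot: [-179.9, 0.0, -83.2]
contact_force: [0.9, 0.3, 0.4]
gripper_width: 32.0
time_s: 55.52
tcp_pos: [572.5, -366.1, 47.9]
tcp_rot: [-179.8, 0.3, -83.2]
contact_force: [-2.0, 5.4, 4.1]
gripper_width: 16.5
t 55.57 tcp [ 572.5 -366.2   47.9] rot [-179.84    0.25  -83.16] w 16.0 F [-2.7  4.5  4.3]
 shift [-4.311 -0.006  0.116]
 turn [-0.026  0.042  0.011]
```

View pics/g2.png

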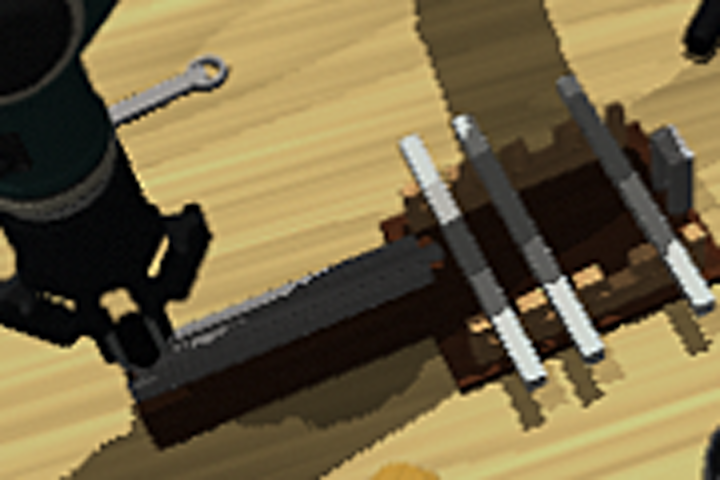

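```bash
python3 -m jog '[[[0,0,0,-0.3,0,0,0],[0,0,0,-0.5,0,0,0],[0,0,0,-0.5,0,0,0],[0,0,0,-0.5,0,0,0],[0,0,0,-0.5,0,0,0],[0,0,0,-0.5,0,0,0],[0,0,0,-0.5,0,0,0],[0,0,0,-0.4,0,0,0],[0,0,0,0,0,0,0]]]'
python3 -m jog '[[[0,0,0,-0.25,0,0,0],[0,0,0,-0.2,0,0,0],[0,0,0,-0.15,0,0,0],[0,0,0,0,0,0,0],[0,0,0,0,0,0,0]]]'
python3 - <<'E'
from h import *
p=W(RACK,(0,-101,0)); gt([p[0],p[1],71],[180,0,-83.23]); print(L(RACK,get_state()['tcp_pos']))
E
```

```text
time_s: 56.32
tcp_pos: [555.0, -217.5, 47.9]
tcp_rot: [-179.9, 0.2, -83.0]
contact_force: [-1.0, 2.3, 3.3]
gripper_width: 16.2
time_s: 56.73
tcp_pos: [552.5, -195.8, 47.8]
tcp_rot: [-179.8, 0.1, -83.2]
contact_force: [0.0, 2.3, 9.5]
gripper_width: 16.3
t 56.73 tcp [ 552.5 -195.8   47.8] rot [-1.7981e+02  1.5000e-01 -8.3170e+01] w 16.3 F [0.  2.3 9.5]
 shift [-0.023  0.005  0.095]
 turn [-0.031  0.025  0.01 ]
[   0.18546334 -101.93610068   47.80614396]
```

```bash
python3 -m jog '[[[0,0,0,-0.1,0,0,0],[0,0,0,0,0,0,0],[0,0,0,0,0,0,0]]]'
python3 -m jog '[[[0,0,0,-0.08,0,0,0],[0,0,0,0,0,0,0],[0,0,0,0,0,0,0]]]'
python3 - <<'E'
from h import *
print(L(RACK,get_state()['tcp_pos']))
s=snap('scene'); crop(s,130,160,310,290,4,'g3.png')
E
```

```text
time_s: 56.98
tcp_pos: [552.5, -195.4, 47.8]
tcp_rot: [-179.7, -0.2, -83.3]
contact_force: [3.3, -6.1, 2.4]
gripper_width: 15.9
time_s: 57.23
tcp_pos: [552.5, -195.6, 47.9]
tcp_rot: [-179.7, -0.6, -83.4]
contact_force: [6.6, -14.5, -4.0]
gripper_width: 16.4
[   0.22212475 -101.71643883   47.92809104]
```

View pics/g3.png

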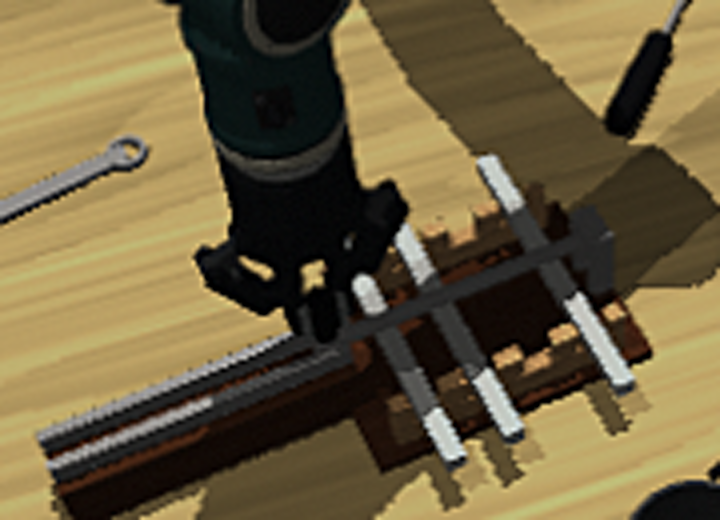

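The bolt is home: it's in the keeper at crop (590,240), and the reaction builds with no motion. Release and retreat.

```bash
python3 -m jog '[[[0,0,0,0.1,0,0,0],[0,0,0,0,0,0,0.2],[0,0,0,0,0,0,0.3],[0,0,0,0,0,0,0.4],[0,0,0,0,0,0,0.4],[0,0,0,0,0,0,0.4]]]'
python3 -m jog '[[[0,0,0,0,0,-0.4,0.4],[0,0,0,0,0,-0.8,0.4],[0,0,0,0,0,-0.9,0.4],[0,0,0,0,0,-0.9,0.4],[0,0,0,0,0,-0.9,0.4],[0,0,0,0.7,0.3,0,0.4],[0,0,0,0.7,0.3,0,0.4],[0,0,0,0.7,0.3,0,0.4],[0,0,0,0.7,0.3,0,0.4],[0,0,0,0,0,0,0.4]]]'
python3 - <<'E'
from h import *
s=snap('scene','fin.png'); crop(s,130,160,310,290,4,'g4.png')
C=cloud(s); Q=(C-RACK[1])@RACK[0]
for y in(-60,-20,60):
    m=(Q[...,2]>40)&(Q[...,2]<49)&(abs(Q[...,1]-y)<12)&(abs(Q[...,0])<180)
    print(y,np.sort(Q[m][:,0])[[0,3,-4,-1]].round(1),np.median(Q[m],0).round(1))
m=(Q[...,2]>80)&(Q[...,2]<110)&(abs(Q[...,1]+101)<20)&(abs(Q[...,0])<20); print('knob',np.median(Q[m],0),Q[m].min(0),Q[m].max(0))
t=snap('top','fint.png')
C=cloud(t)
for n,u,v in [('oil',224,122),('pot',278,120),('wt',355,126)]: print(n,C[v,u].round())
E
```

```text
time_s: 57.78
tcp_pos: [550.6, -192.6, 45.9]
tcp_rot: [180.0, 0.2, -83.2]
contact_force: [-0.2, -0.7, -0.1]
gripper_width: 34.1
time_s: 58.62
tcp_pos: [512.6, -317.4, 204.4]
tcp_rot: [-179.9, -0.1, -83.8]
contact_force: [-1.7, 0.2, 0.3]
gripper_width: 34.2
-60 [-110.3 -105.3  111.1  112.3] [ 24.5 -62.9  44.3]
-20 [-109.3 -106.3  111.2  112.2] [ 20.8 -22.8  44.3]
60 [-109.5 -105.3  109.9  111.4] [18.8 57.2 44.1]
knob [   6.66450657 -102.62433018  102.11186636] [  -6.1987161  -111.11955544   81.20552814] [ 11.46893304 -93.55651766 109.73662248]
oil [725. 121. 150.]
pot [777. -25.   1.]
wt [ 699. -231.   72.]
```

View pics/g4.png

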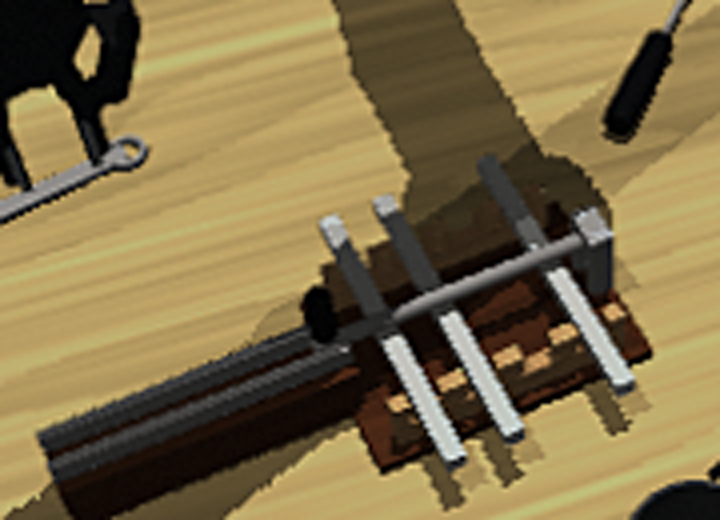

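View pics/fint.png

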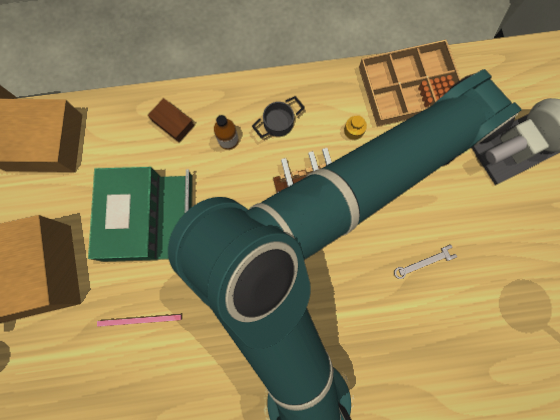

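Run:
```python
from h import *
s=snap('scene'); crop(s,330,130,470,250,5,'h1.png')
```

View pics/h1.png

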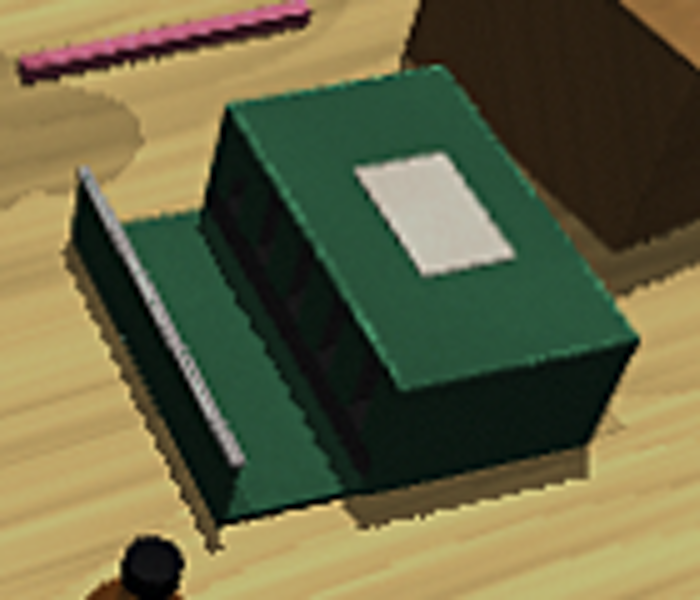

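The bin is empty, with no bar protruding from any of its five slots. I'm handing the job in.

Run:
```python
from rig import job
print(job.close_job())
```

```text
the job is handed in; nothing more can be done
None
```

The job is done and handed in at about 59 s. I drew the bolt back to its stop, moved all three bars from the bin to the rack, and shot the bolt home until it stopped.

**Final checks**
- **Bars:** they lie in the -60, -20 and +60 notches. Their tops read 44 mm in both combs, as bedded bars should, and they are centred end to end within about 2 mm.
- **Bolt:** the knob reads about -102 mm, against -101 mm for fully home. The reaction rose to about 15 N with no further movement.
- **Bin and other objects:** the bin is empty. The oil bottle, pot and weight read where they were at the start, within a few mm, and I did not touch the pink look-alike.

**What went wrong or disagreed**
- **Reported tool point:** the true fingertips sit about 27 mm behind it, so my first bar grasp closed on nothing. I measured the offset by touching the bin's lip and used it from then on.
- **Knocked bar:** after I laid it, the -60 bar was found about 25 mm off centre, so I re-centred it before shooting the bolt.
- **First bolt pull:** because of the same offset it gripped only the top of the knob, but the bolt still reached its stop (about 16 N).

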